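# Reset and lock the stop of a laser-marking fixture, then load a blank

### The arm

A 6-joint arm with a two-finger parallel gripper is mounted at the origin on the work surface. World frame = base frame: x ahead of the robot, y to its left, z up, the work surface at z = 0. Lengths are in mm, angles in rad, forces in N, time in s.
With the tool pointing down it reaches from about 300 to 775 mm from the base axis. Payload 14.6 kg.
Tool frame: the origin (TCP) lies at the very end of the fingers, on their centre line; the grasp point (between the pads) lies 19 mm behind it; z points along the fingers, y is the line along which they close (so a half turn about z gives the same grasp; the last joint's range is limited). The gripper opens to 94 mm and grips with 3 to 60 N. Pads are 16 mm wide; open, the fingers measure 119 mm over their backs; the gripper's body (75 mm by 177 mm) begins 78 mm behind the grasp point.
Start: joints at [-1.19, 0.3, 1.521, -0, 1.321, -0.067], TCP at [238.133, -495.764, 184.846] pointing down, gripper open.
Joint ranges: [-3.03, 3.03], [-0.79, 2.21], [0.23, 2.52], [-1.04, 4.18], [0, 3.07], [-2.55, 2.55]. Speed limits (rad/s): [2.22, 2.22, 2.57, 3.14, 3.14, 3.14].

### API

Orientations are given as [roll, pitch, yaw] about the fixed x, y, z axes, in that order (R = Rz(yaw) Ry(pitch) Rx(roll)).
In Python, from cell import manip gives the robot as it stands.
- The arm moves only by the tool servo_tool, never from a script. Its argument "motion" is a list that holds one entry, the list of rows, each a list of 7 numbers: the shift along the world's x, y, z as a fraction of full scale, then the turn, a rotation vector about the world's x, y, z as a fraction of full scale, then the closure, from 0 (fully open) to 1 (shut). In form: [[[x, y, z, rx, ry, rz, gripper], ...]]. A call has 1 to 10 rows; each row is the pose to reach, as a shift and turn from the pose commanded when the call began, turning the shorter way round; what a row does not reach only later rows make up. Full scale, the value 1, is 0.5 m for a shift and pi rad for a turn. A row lasts 1/10 s, in which the tool goes at most 50 mm and 8.59 degrees, less where a joint would pass 70% of its speed; a pose out of reach is approached as far as the arm can. A call with a number of a shift or a turn outside -1 to 1 is refused whole. A call with a gripper value outside its range is refused whole. The fingers move at their own pace and stop on an object; "newtons" is the grip in N (left out, the last holds). Time passes only in rows, so rows that repeat a pose let the fingers close. It gives the time, the measured TCP pose, the force, the opening and the grip force at its end, in the units of the state.
- manip.read_state(): the state, without advancing time (a new reading comes with each control period).
- manip.camera(name): name is "scene" or "top" or "wrist"; returns a dict with "frame" (384x512x3 uint8, red, green, blue), "range_z" (384x512 float32, mm along the optical axis (not along the pixel's ray), 0 where there is no reading), "vfov" (degrees; the focal length in pixels is half the picture's height over the tangent of half this angle, whatever the lens; pixels are square), "cx", "cy" (the principal point, pixels), "cam_to_world" (4x4, takes a point from camera to world coordinates). Camera axes: x right, y down, z forward; pixel columns grow to the right and rows downward; lengths in mm; the calibration is good to about 2 mm. A picture is of the moment at which its call begins.
- manip.sign_off(): hands the job in; it is judged then, once.
The state is a dict: "clock": time; "joints": joint angles; "qd": joint speeds; "effort": joint torques, N m; "eef_pos": TCP position; "eef_rot": TCP orientation; "wrist_force": force on the tool from outside, world axes, zero at the start; "moment": the same for the moment, N m; "finger_gap": finger opening in mm; "finger_force": force on a finger pad.
Only numpy, scipy, OpenCV 4.12 (cv2) and the standard library are available. Lean on these libraries where they do the work, as an engineer would, in place of code of your own. Each camera call takes 0.05 s, during which the arm holds its last target. There are 200 camera calls.

### The job

On the sloping marking fixture, slide the steel stop fence along its slots until its pointer lines up with the line on the small rider at the lower edge, then screw the lever bolt clockwise until it is snug, with its lever still standing, and after that fold the lever fully flat. Then lay the shorter of the two aluminium bars flat on the slope, its long side resting against the ledge and its end against the fence, without moving the fence off the mark, and leave the other bar, the lens cap and the screwdriver where they are.

Things in the scene. Friction and masses are not known exactly. Their poses are not given: they have to be found in the camera images.
- face: Sloping aluminium face of the fixture, fixed, 170 mm up the slope x 260 mm wide, tilted 25 degrees to look up and towards the robot. Origin: centre of its surface, 64 mm above the table. x runs up the slope, y level along its width, z out of the face. A steel ledge 7 mm high runs along y at x = -53 to -47 mm. 'Face x, y, z' below are in this frame.
- fence_grip (a point): Inside the steel stop bar of the fence, mid-width, at face x = -5 mm, 20 mm above the face. The bar is 18 mm wide (y), runs from face x = -44 to 36 mm, top 32 mm above the face; clear on both sides below x = 25 mm. A slotted strip 6 mm thick joins it at x = 30 to 70 mm. Slides along face y only, 50 mm in all, at about 9 N, also when the bolt is tight. Frame as the face.
- fence_pointer (a point): Tip of the fence's pointer, a tongue 6 mm wide with a thin black line that sticks out 22 mm from the low end of the stop bar, 11 mm above the face. Moves with the fence. Frame as the face.
- rider_mark (a point): Point on the rider's line where the pointer's tip must come (same face y), 11 mm above the face. The rider is a dark steel block 12 x 14 x 8 mm with a thin white line at the low edge of the face, locked there; its place along y differs each time, always further to +y than the fence at the start. Frame as the face.
- fence_stop (a point): Corner on the face surface where the stop bar's -y side meets the up-slope side of the ledge. Moves with the fence; frame as the face. The short bar lying home has its centre 18 mm up the slope (+x), 35 mm to -y and 12 mm out (+z) from here, its long side along face y.
- bolt_axis (a point): Where the axis of the lever bolt meets the face (face x = 50, y = -48 mm); frame as the face. The bolt stands square to the face; its washer and forked head are 31 mm wide and reach 26 mm above the face when snug.
- bolt (a joint): Angle (rad) still unscrewed: 0 = snug, hard stop; starts at 1.2 to 2.2, at most 2.4. Clockwise seen from outside screws it in; it sinks 1.6 mm per rad and takes 0.15 N m. At 0 the lever's 12 mm thickness lies along face y and it folds to face -y; at angle a it is turned by a anticlockwise about face z from that.
- lever (a joint): Angle (rad) of the lever: 0 = standing in line with the bolt, square to the face; 1.57 = folded flat, stop. Starts at 0 to 0.12, stays where left, takes 0.12 N m. A dark steel blade 62 mm long from pivot to end, 22 mm wide, 12 mm thick; the pivot is on the bolt's axis, 20 mm above the face when snug (end at 82 mm when open, back at 26 mm when folded).
- lever_tip (a point): Middle of the lever's free end, 62 mm from its pivot; z points along the lever away from the pivot, x along its 22 mm width, y along its 12 mm thickness, opposite to the way it folds.
- blank_center (a point): Centre of the bar to load: the shorter plain aluminium bar, 70 (x) x 36 (y) x 24 mm (z), about 0.16 kg, loose, lying flat on the table to the right of the fixture; centre 12 mm above the table.
- longbar_center (a point): Centre of the longer aluminium bar, 110 (x) x 36 (y) x 24 mm (z), loose; leave alone. Which of the two bars lies nearer the robot differs.
- lenscap: Black round lens cap, 52 mm across, 18 mm high, loose on the table; origin at its underside. Leave alone.
- driver: Screwdriver lying on the table to the left of the fixture; loose. Leave alone.
Not all that is in view belongs to the job. What is shaped like the part that bears blank_center but pink is not meant.

How it is judged:
By the outcome, as a careful person would: the job done as asked, in the order asked, and still so for the second after the job is handed in, with the robot touching nothing.
It also fails if it takes over 67 s, if anything falls off the work surface, if the arm or the gripper's body presses on something with over 40 N, if the wrist force passes 120 N, or if a joint passes its speed limit or range.

## Working session

There is one attempt and no reset: what is moved stays moved. The work goes in short steps, Python scripts to look and compute and a tool call to move; the robot and the scene stay as the last step left them, time stands still between calls to the robot, and variables do not carry over. Pictures are saved under pics/ and viewed, at most 12 in all, crops included, and the job is handed in when it is done.

Besides the shell and the picture viewer there is one more tool, called after "Request:" as name(argument=value, ...), one argument or row to a line, values as JSON. servo_tool: Moves the arm, as the interface text tells. Its arguments: {"type":"object","properties":{"motion":{"type":"array"},"newtons":{"type":"number"}},"required":["motion"]}

```bash
mkdir -p pics && ls
cat > h.py <<'E'
import numpy as np, cv2
from cell import manip
def cam(n):
    c=manip.camera(n); c['f']=192/np.tan(np.radians(c['vfov'])/2); return c
def cloud(c):
    v,u=np.mgrid[0:384,0:512]; z=c['range_z']
    p=np.stack([(u-c['cx'])/c['f']*z,(v-c['cy'])/c['f']*z,z,np.ones_like(z)],-1)
    return (p@np.array(c['cam_to_world']).T)[...,:3]
def save(c,name): cv2.imwrite('pics/'+name,c['frame'][...,::-1])
E
python3 - <<'E'
from h import *
import pickle
d={}
for n in ('scene','top'):
    c=cam(n); d[n]=c
    print(n,c['vfov'],c['cx'],c['cy'],np.round(c['cam_to_world'],3).tolist())
pickle.dump(d,open('d0.pkl','wb'))
im=np.hstack([d['scene']['frame'],d['top']['frame']])[...,::-1]
cv2.imwrite('pics/a.png',d['scene']['frame'][...,::-1]);cv2.imwrite('pics/b.png',cv2.resize(d['top']['frame'][...,::-1],(800,600),interpolation=cv2.INTER_CUBIC))
print(manip.read_state())
E
```

```text
pics
scene 47.46652856581222 256.87504254901 192.9844649314194 [[0.72, 0.535, -0.441, 1136.637], [0.694, -0.563, 0.449, -574.384], [-0.008, -0.629, -0.777, 1132.262], [0.0, 0.0, 0.0, 1.0]]
top 54.85623451475854 253.36854805479547 191.05918319785053 [[-0.014, -0.994, 0.11, 476.756], [-1.0, 0.016, 0.022, -3.156], [-0.023, -0.11, -0.994, 1001.609], [0.0, 0.0, 0.0, 1.0]]
{'clock': 0.1, 'joints': array([-1.18963374e+00,  3.00406559e-01,  1.52148395e+00, -1.97574222e-05,
        1.32071799e+00, -6.66190387e-02]), 'qd': array([ 0.00111592, -0.00071509, -0.00149817,  0.00010412, -0.00122826,
        0.00144651]), 'effort': array([ 1.25585902e-03, -5.32641721e+01, -3.53283942e+01,  7.09447078e-02,
        2.35047826e-02, -5.14225906e-05]), 'eef_pos': array([ 238.02246276, -495.5534726 ,  184.36283569]), 'eef_rot': array([-3.14057779e+00, -4.85290629e-05,  4.47786499e-01]), 'wrist_force': array([ 0.06029834, -0.65403621,  0.41549817]), 'moment': array([-0.05459603,  0.02189372, -0.03334563]), 'finger_force': 0.0, 'finger_gap': 93.92792008300518}
```

View pics/a.png

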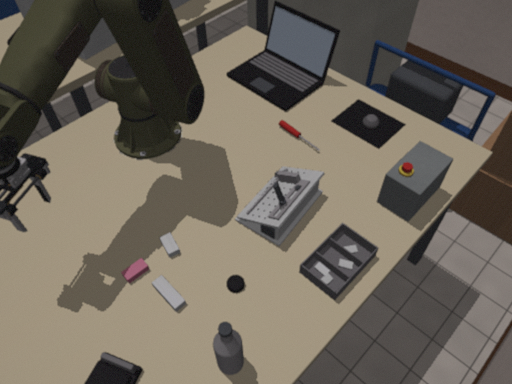

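View pics/b.png

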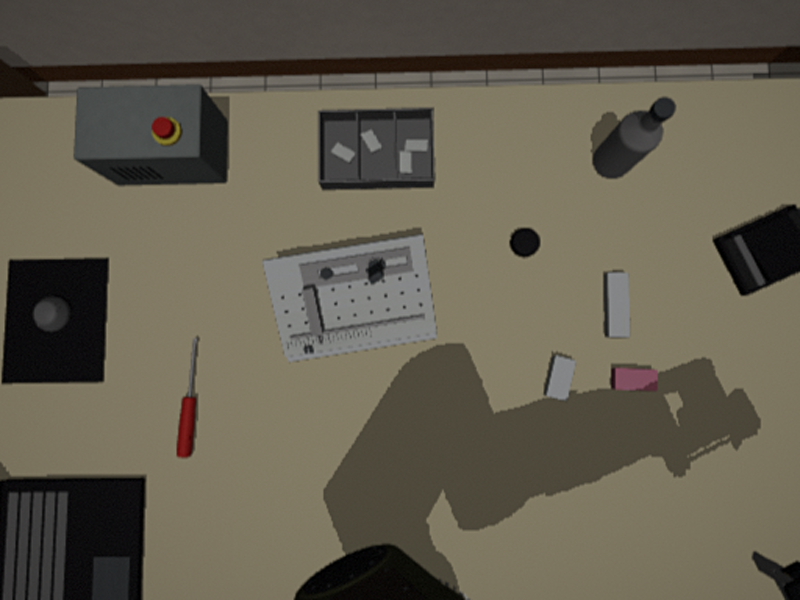

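The scene shows the tilted fixture near the centre (scene 282,203; top ≈ 350,297 of the 800-px view). Three bar-shaped things lie to its right: a short plain one at (560,377), a long one at (617,303) and a pink one at (635,378). The short plain one fits. I'll measure the fixture plane and the bar next.

```bash
cat >> h.py <<'E'
def facefit(P,yr=(-150,250),xr=(380,720)):
    """fit plane of tilted face from world points Nx3 -> 4x4 face pose"""
    m=(P[:,2]>15)&(P[:,2]<115)&(P[:,0]>xr[0])&(P[:,0]<xr[1])&(P[:,1]>yr[0])&(P[:,1]<yr[1])
    Q=P[m]; rng=np.random.default_rng(0); best=None;bc=0
    for _ in range(1500):
        a=Q[rng.choice(len(Q),3,False)]; n=np.cross(a[1]-a[0],a[2]-a[0]); l=np.linalg.norm(n)
        if l<500: continue
        n/=l; n*=np.sign(n[2])
        if abs(np.degrees(np.arccos(n[2]))-25)>4: continue
        i=abs((Q-a[0])@n)<2.0
        if i.sum()>bc: bc=i.sum();best=i
    I=Q[best]; c=I.mean(0); n=np.linalg.svd(I-c,full_matrices=False)[2][2]; n*=np.sign(n[2])
    I=Q[abs((Q-c)@n)<1.8]
    y=np.cross([0,0,1.],n); y/=np.linalg.norm(y); x=np.cross(y,n)
    uv=np.stack([(I-c)@x,(I-c)@y],1).astype(np.float32)
    return c,n,x,y,uv,I
E
python3 - <<'E'
from h import *
import pickle
d=pickle.load(open('d0.pkl','rb'))
for k in d:
    P=cloud(d[k]).reshape(-1,3)
    c,n,x,y,uv,I=facefit(P)
    print(k,len(I),'tilt',np.degrees(np.arccos(n[2])),'n',n.round(3),'x',x.round(3),'y',y.round(3))
    r=cv2.minAreaRect(uv); print(r); print(np.percentile(uv,[0.5,99.5],axis=0))
    m=uv.min(0)+uv.max(0); 
    o=c+r[0][0]*x+r[0][1]*y; print('centre',o.round(1))
c=d['top'];W=cloud(c)
for n,(u,v,r) in dict(short=(360,241,28),long=(395,194,30)).items():
    S=W[v-r:v+r,u-r:u+r].reshape(-1,3); col=c['frame'][v-r:v+r,u-r:u+r].reshape(-1,3).astype(int)
    m=(S[:,2]>17)&(S[:,2]<32)&(col[:,0]-col[:,1]<25); print(n,m.sum(),cv2.minAreaRect(S[m][:,:2].astype(np.float32)),S[m].mean(0))
w=cam('wrist'); save(w,'w0.png'); print(w['vfov'],w['cx'],w['cy'])
from scipy.spatial.transform import Rotation as R
s=manip.read_state(); T=np.eye(4);T[:3,:3]=R.from_euler('xyz',s['eef_rot']).as_matrix();T[:3,3]=s['eef_pos']
print((np.linalg.inv(T)@w['cam_to_world']).round(3).tolist())
E
```

```text
scene 1245 tilt 24.972085125173102 n [-0.418 -0.059  0.907] x [-0.898 -0.127 -0.422] y [ 0.141 -0.99   0.   ]
((2.61724853515625, -18.613204956054688), (173.2676544189453, 263.42486572265625), 0.5754945278167725)
[[ -82.69677017 -147.66336945]
 [  87.96971008  111.63747787]]
centre [583.4  91.5  65.3]
top 3551 tilt 25.12693617868039 n [-0.42  -0.06   0.905] x [-0.896 -0.128 -0.425] y [ 0.142 -0.99   0.   ]
((-2.520965576171875, -1.033172607421875), (170.52450561523438, 259.89385986328125), 0.16787834465503693)
[[ -86.83864784 -129.74526978]
 [  81.56819725  127.6425209 ]]
centre [583.1  90.5  63.5]
short 384 ((447.2973937988281, -254.69503784179688), (36.82572937011719, 69.5425796508789), 74.59903717041016) [ 447.32604169 -253.90598631   23.26300273]
long 586 ((567.9655151367188, -356.5711669921875), (36.84659957885742, 108.80352783203125), 88.08644104003906) [ 568.98973029 -355.6769027    23.30416309]
60.61131704528908 260.375619754196 191.95886641798162
[[-0.001, -0.97, -0.242, 70.303], [1.0, -0.001, -0.0, 0.174], [-0.0, -0.242, 0.97, -200.338], [0.0, 0.0, 0.0, 1.0]]
```

```bash
cat >> h.py <<'E'
import json,os
from scipy.spatial.transform import Rotation as R
O=np.array([583.1,90.7,64.0]); YAW=np.radians(8.15); TILT=np.radians(25)
F=R.from_euler('z',YAW)*R.from_euler('y',-TILT)   # columns: face x,y,z in world
def w2f(p): return (np.asarray(p)-O)@F.as_matrix()
def f2w(p): return O+F.as_matrix()@np.asarray(p,float)
def forient(th,roll=0):  # tool z=-face z, tool x at angle th (deg) from face x, anticlockwise about face z
    return F*R.from_euler('z',th,degrees=True)*R.from_euler('x',np.pi)
def cmd(): 
    if os.path.exists('cmd.json'):
        j=json.load(open('cmd.json')); return np.array(j['p']),R.from_quat(j['q'])
    return np.array([238.133,-495.764,184.846]),R.from_euler('xyz',[np.pi,0,0.448])
def sent(*r):
    for k in range(0,len(r),6):
        p,q=cmd(); p=p+np.array(r[k:k+3])*500; q=R.from_rotvec(np.array(r[k+3:k+6])*np.pi)*q
        json.dump(dict(p=p.tolist(),q=q.as_quat().tolist()),open('cmd.json','w'))
def go(p,q,p0=None,q0=None):
    """row from commanded pose to world p, orientation q"""
    if p0 is None: p0,q0=cmd()
    s=(np.asarray(p)-p0)/500; rv=(q*q0.inv()).as_rotvec()
    print('row',np.r_[s,rv/np.pi].round(4).tolist(),'n>=',np.ceil(max(np.linalg.norm(s)*10,np.degrees(np.linalg.norm(rv))/8.59)),'turn',np.degrees(np.linalg.norm(rv)).round(1))
def st():
    s=manip.read_state(); q=R.from_euler('xyz',s['eef_rot'])
    print('t',round(s['clock'],2),'tcp',s['eef_pos'].round(1),'face',w2f(s['eef_pos']).round(1),'F',s['wrist_force'].round(1),'Ff',(s['wrist_force']@F.as_matrix()).round(1),'M',s['moment'].round(2),'gap',round(s['finger_gap'],1),round(s['finger_force'],1),'j',s['joints'].round(2))
    return s,q
E
python3 - <<'E'
from h import *
import pickle
d=pickle.load(open('d0.pkl','rb'))
for k in d:
    P=w2f(cloud(d[k]).reshape(-1,3))
    m=(abs(P[:,0]+5)<35)&(abs(P[:,1])<125)&(P[:,2]>26)&(P[:,2]<38); print(k,m.sum(),np.percentile(P[m],[3,50,97],axis=0).round(1).tolist())
    m=(abs(P[:,0]-50)<35)&(abs(P[:,1]+48)<40)&(P[:,2]>60)&(P[:,2]<95); print(k,'lever',m.sum(),np.percentile(P[m],[3,50,97],axis=0).round(1).tolist())
go(f2w([-5,60,110]),forient(180))
E
```

```text
scene 94 [[-38.9, 52.3, 26.3], [-3.0, 59.3, 32.7], [26.7, 72.3, 36.2]]
scene lever 63 [[48.3, -59.0, 61.2], [55.4, -52.5, 75.7], [60.3, -38.6, 87.9]]
top 200 [[-37.6, 53.9, 28.2], [-4.5, 62.4, 31.6], [28.5, 71.1, 34.4]]
top lever 72 [[44.3, -58.6, 63.1], [53.5, -48.2, 83.7], [60.0, -38.0, 86.4]]
row [0.5719, 1.2773, -0.0465, -0.1895, -0.0576, 0.8831] n>= 19.0 turn 162.9
```

Request:
servo_tool(
  motion=[
    [[0.29, 0.64, 0.08, -0.095, -0.029, 0.44, 0], [0.29, 0.64, 0.08, -0.095, -0.029, 0.44, 0], [0.29, 0.64, 0.08, -0.095, -0.029, 0.44, 0], [0.29, 0.64, 0.08, -0.095, -0.029, 0.44, 0], [0.29, 0.64, 0.08, -0.095, -0.029, 0.44, 0], [0.29, 0.64, 0.08, -0.095, -0.029, 0.44, 0], [0.29, 0.64, 0.08, -0.095, -0.029, 0.44, 0], [0.29, 0.64, 0.08, -0.095, -0.029, 0.44, 0], [0.29, 0.64, 0.08, -0.095, -0.029, 0.44, 0], [0.29, 0.64, 0.08, -0.095, -0.029, 0.44, 0]],
  ],
)

```text
clock: 1.15
eef_pos: [383.1, -175.0, 224.8]
eef_rot: [2.948, 0.216, 1.827]
wrist_force: [-0.6, 0.3, -0.3]
finger_gap: 93.6
finger_force: 0.0
```

Run:
```python
from h import *
sent(0.29,0.64,0.08,-0.095,-0.029,0.44)
s,q=st(); print(cmd()[0],np.degrees((q*cmd()[1].inv()).magnitude()))
go(f2w([-5,60,110]),forient(180))
```

```text
t 1.15 tcp [ 383.1 -175.   224.8] face [-145.6 -234.7  245.3] F [-0.6  0.3 -0.3] Ff [-0.6  0.4 -0.1] M [ 0.02  0.02 -0.04] gap 93.6 0.0 j [-0.5  -0.22  2.   -0.02  1.08 -0.77]
[ 383.133 -175.764  224.846] 0.4075126190682028
row [0.2819, 0.6373, -0.1265, -0.0953, -0.0283, 0.4429] n>= 10.0 turn 81.7
```

Request:
servo_tool(
  motion=[
    [[0.282, 0.637, -0.126, -0.0953, -0.0283, 0.443, 0], [0.282, 0.637, -0.126, -0.0953, -0.0283, 0.443, 0], [0.282, 0.637, -0.126, -0.0953, -0.0283, 0.443, 0], [0.282, 0.637, -0.126, -0.0953, -0.0283, 0.443, 0], [0.282, 0.637, -0.126, -0.0953, -0.0283, 0.443, 0], [0.282, 0.637, -0.126, -0.0953, -0.0283, 0.443, 0], [0.282, 0.637, -0.126, -0.0953, -0.0283, 0.443, 0], [0.282, 0.637, -0.126, -0.0953, -0.0283, 0.443, 0], [0.282, 0.637, -0.126, -0.0953, -0.0283, 0.443, 0], [0.282, 0.637, -0.126, -0.0953, -0.0283, 0.443, 0]],
  ],
)

```text
clock: 2.15
eef_pos: [523.9, 143.1, 161.3]
eef_rot: [-3.14, 0.436, -2.992]
wrist_force: [0.1, -0.9, -0.4]
finger_gap: 93.7
finger_force: 0.0
```

Run:
```python
from h import *
sent(0.282,0.637,-0.126,-0.0953,-0.0283,0.443)
s,q=st(); print(cmd()[0],np.degrees((q*cmd()[1].inv()).magnitude()))
w=cam('wrist'); import pickle; pickle.dump(w,open('w1.pkl','wb'))
cv2.imwrite('pics/w1.png',cv2.resize(w['frame'][...,::-1],(800,600),interpolation=cv2.INTER_CUBIC))
P=w2f(cloud(w).reshape(-1,3))
m=(abs(P[:,0]+5)<35)&(abs(P[:,1]-60)<30)&(P[:,2]>27)&(P[:,2]<38); print(m.sum(),np.percentile(P[m],[3,50,97],axis=0).round(1).tolist())
m=(abs(P[:,0]-20)<20)&(abs(P[:,1]-10)<30); print('face z',np.median(P[m],0))
```

```text
t 2.15 tcp [523.9 143.1 161.3] face [ -5.3  60.2 109.8] F [ 0.1 -0.9 -0.4] Ff [-0.2 -0.9 -0.4] M [ 0.05  0.06 -0.02] gap 93.7 0.0 j [ 0.21  0.06  1.92 -0.04  0.72 -1.48]
[524.133 142.736 161.846] 0.36485488085745765
1616 [[-37.7, 54.6, 30.8], [-6.2, 63.2, 32.2], [27.7, 71.7, 33.5]]
face z [14.31316918 11.57171055  1.07857051]
```

View pics/w1.png

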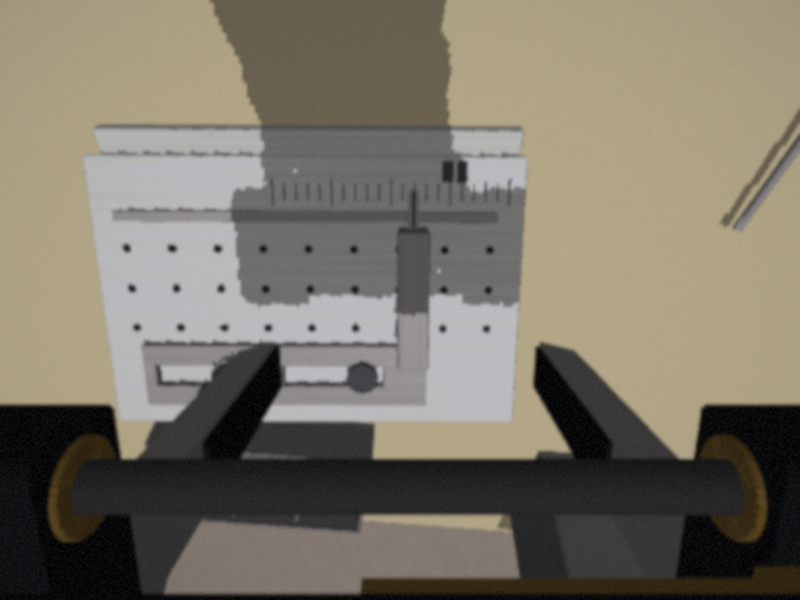

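The wrist view looks upslope with +y to the right. The fence bar is at (413,290), its pointer at (414,205), and the dark rider with its white line at (455,171). The fence has to move to +y.

```bash
cat >> h.py <<'E'
def ray(c,u,v,zf):  # pixel -> face coords on plane face z=zf
    M=np.array(c['cam_to_world']); d=M[:3,:3]@np.array([(u-c['cx'])/c['f'],(v-c['cy'])/c['f'],1]); o=w2f(M[:3,3]); d=F.as_matrix().T@d
    return o+d*(zf-o[2])/d[2]
def fpix(c,p):
    M=np.linalg.inv(np.array(c['cam_to_world'])); q=M[:3,:3]@f2w(p)+M[:3,3]; return q[:2]/q[2]*c['f']+[c['cx'],c['cy']]
E
python3 - <<'E'
from h import *
import pickle
w=pickle.load(open('w1.pkl','rb')); g=cv2.cvtColor(w['frame'],cv2.COLOR_RGB2GRAY)
print(g[102:118:2,278:304]); print(g[118:142:3,252:280])
for u,v in ((290.5,109),(265,126)): print(ray(w,u,v,11).round(1))
E
```

```text
[[105 106 106 104 101  96  87  83  86  83  85  91  97 103  99  92  90 103
  117 141 156 173 183 184 183 183]
 [104 108 110 105  96  71  52  45  45  47  47  58  83  99  91  66  47  48
   50  70  99 140 172 185 184 186]
 [111 110 112 104  90  65  43  37  38  38  40  55  79  97  82  55  38  37
   40  52  94 140 171 186 185 187]
 [110 109 108 108  95  63  41  38  37  37  43  52  78  95  79  55  42  34
   38  53  97 143 176 184 187 188]
 [104 106 105 102  91  62  43  41  41  40  42  54  79  96  82  53  38  36
   40  54  97 145 176 185 187 187]
 [109 106 104 105  90  62  41  34  35  36  43  57  82  94  84  52  40  42
   39  52  93 143 173 185 185 187]
 [108 107 109 103  91  62  39  40  36  38  44  60  84  92  76  53  36  39
   37  49  82 132 171 183 186 188]
 [108 107 103 105  98  88  76  73  69  66  64  78  96  97  86  72  61  60
   63  78 115 155 178 184 184 184]]
[[108 110 109 105 102  96  97 106 108 106 108 105  98  90 101 106 106 109
  107 102  93  96 102 107 106 108 106  99]
 [109 108 108 106 102  93  97 105 106 102  94  90  83  80  87 100 106 110
  108 103  95  91 104 109 110 108 110  98]
 [107 110 108 105  99  89  94 104 102  96  86  72  51  56  76  87  98 107
  108 101  91  92 101 107 108 105 105 100]
 [103 109 107 104  98  90  97 103 101  95  85  71  52  53  75  89  97 103
  106  97  85  91 101 108 106 110 106  98]
 [105 107 109 108 108 107 109 108 102  94  84  71  53  59  77  89  99 105
  108 104 108 107 107 108 109 108 110 108]
 [106 107 105 106 108 106 105 105 100  93  83  71  53  60  74  90  98 105
  106 110 110 109 108 109 107 108 108 108]
 [ 79  80  78  81  82  83  80  80  79  80  79  68  56  59  71  79  83  83
   81  83  79  79  82  81  83  82  81  81]
 [ 82  83  79  81  81  82  81  81  79  81  79  69  51  58  74  82  82  81
   85  83  84  82  84  79  84  84  85  85]]
[-75.7  86.3  11. ]
[-60.8  64.   11. ]
```

Run:
```python
from h import *
for p in ([-5,63.4,60],[-5,63.4,30],[-5,63.4,6]): go(f2w(p),forient(180))
```

```text
row [0.0408, 0.013, -0.0912, 0.0, 0.0, -0.0001] n>= 2.0 turn 0.0
row [0.0659, 0.0166, -0.1455, 0.0, 0.0, -0.0001] n>= 2.0 turn 0.0
row [0.086, 0.0194, -0.189, 0.0, 0.0, -0.0001] n>= 3.0 turn 0.0
```

Request:
servo_tool(
  motion=[
    [[0.041, 0.013, -0.091, 0, 0, 0, 0.3], [0.041, 0.013, -0.091, 0, 0, 0, 0.3], [0.066, 0.0166, -0.1455, 0, 0, 0, 0.3], [0.086, 0.0194, -0.189, 0, 0, 0, 0.3], [0.086, 0.0194, -0.189, 0, 0, 0, 0.3], [0.086, 0.0194, -0.189, 0, 0, 0, 1], [0.086, 0.0194, -0.189, 0, 0, 0, 1], [0.086, 0.0194, -0.189, 0, 0, 0, 1], [0.086, 0.0194, -0.189, 0, 0, 0, 1], [0.086, 0.0194, -0.189, 0, 0, 0, 1]],
  ],
  newtons=35,
)

```text
clock: 3.2
eef_pos: [567.2, 152.5, 67.9]
eef_rot: [3.142, 0.437, -2.999]
wrist_force: [-0.0, 0.8, 0.8]
finger_gap: 28.8
finger_force: 0.0
```

Run:
```python
from h import *
sent(0.086,0.0194,-0.189,0,0,0)
s,q=st(); print(w2f(cmd()[0]))
for dy in (12,22.5): 
    p=w2f(cmd()[0]); p[1]+=dy; go(f2w(p),cmd()[1])
```

```text
t 3.2 tcp [567.2 152.5  67.9] face [-4.7 63.4  6.5] F [-0.   0.8  0.8] Ff [0.4 0.8 0.7] M [0.02 0.06 0.04] gap 28.8 0.0 j [ 0.22  0.3   1.9  -0.06  0.51 -1.45]
[-4.97876605 63.37605017  6.01353925]
row [-0.0034, 0.0238, 0.0, 0.0, 0.0, 0.0] n>= 1.0 turn 0.0
row [-0.0064, 0.0445, 0.0, 0.0, 0.0, 0.0] n>= 1.0 turn 0.0
```

Request:
servo_tool(
  motion=[
    [[0, 0, 0, 0, 0, 0, 1], [0, 0, 0, 0, 0, 0, 1], [0, 0, 0, 0, 0, 0, 1], [-0.001, 0.007, 0, 0, 0, 0, 1], [-0.002, 0.015, 0, 0, 0, 0, 1], [-0.0035, 0.024, 0, 0, 0, 0, 1], [-0.0046, 0.032, 0, 0, 0, 0, 1], [-0.006, 0.04, 0, 0, 0, 0, 1], [-0.0064, 0.0445, 0, 0, 0, 0, 1], [-0.0064, 0.0445, 0, 0, 0, 0, 1]],
  ],
  newtons=35,
)

```text
clock: 4.2
eef_pos: [564.0, 174.2, 67.5]
eef_rot: [-3.141, 0.436, -2.999]
wrist_force: [-1.3, -6.1, 4.4]
finger_gap: 17.1
finger_force: 35.0
```

```bash
cat >> h.py <<'E'
def marks(name=None):
    w=cam('wrist'); g=cv2.cvtColor(w['frame'],cv2.COLOR_RGB2GRAY).astype(float)
    if name: 
        u,v=fpix(w,[-70,86.5,11]).astype(int); cv2.imwrite('pics/'+name,cv2.resize(w['frame'][v-45:v+45,u-60:u+60,::-1],(800,600),interpolation=cv2.INTER_CUBIC)); print('crop centre',u,v)
    return w,g
E
python3 - <<'E'
from h import *
sent(-0.0064,0.0445,0,0,0,0)
s,q=st(); print(w2f(cmd()[0]))
w,g=marks('m1.png')
np.set_printoptions(linewidth=250)
for p in ([-75.7,86.7,11],[-60,86.7,11]):
    u,v=fpix(w,p).round().astype(int); print(u,v); print(g[v-3:v+4:2,u-16:u+17].astype(int))
E
```

```text
t 4.2 tcp [564.  174.2  67.5] face [-4.9 85.3  6.1] F [-1.3 -6.1  4.4] Ff [-0.1 -5.8  4.9] M [-0.98  0.11 -0.46] gap 17.1 35.0 j [ 0.26  0.31  1.89 -0.11  0.52 -1.37]
[-4.99091667 85.85498076  6.01920518]
crop centre 262 117
263 107
[[137 134 134 131 116  84  54  48  47  51  46  49  50  51  67 102 130 130 100  68  49  49  49  47  44  47  48  57  88 122 133 136 135]
 [134 132 135 130 117  85  56  49  49  49  46  49  49  49  69 102 130 130 103  68  50  48  47  45  47  50  48  58  87 120 132 133 131]
 [132 130 130 129 113  82  57  49  45  48  48  46  50  50  66 103 131 129  99  70  50  45  45  47  47  48  48  59  86 118 129 133 131]
 [130 131 129 127 110  80  54  46  48  47  50  49  51  48  68 101 132 129 100  69  51  47  48  46  47  45  48  56  82 115 128 132 132]]
263 135
[[122 107  98 117 127 130 128 123 114 104  99  88  64  48  62  85  98 101 112 123 130 131 127 117  98 102 119 129 132 130 131 129 132]
 [121 105  96 114 128 131 132 123 114 103 100  88  65  46  61  86  99 101 112 125 132 130 127 118 102 102 119 128 131 131 130 130 132]
 [126 117 103 113 123 129 131 125 115 105  98  90  70  47  63  89  97 100 114 124 130 130 128 120 110 112 122 130 132 131 130 131 132]
 [130 132 129 129 129 129 130 125 114 105 100  87  65  46  59  88  96 101 111 126 132 132 132 131 128 128 130 130 131 130 130 133 132]]
```

View pics/m1.png

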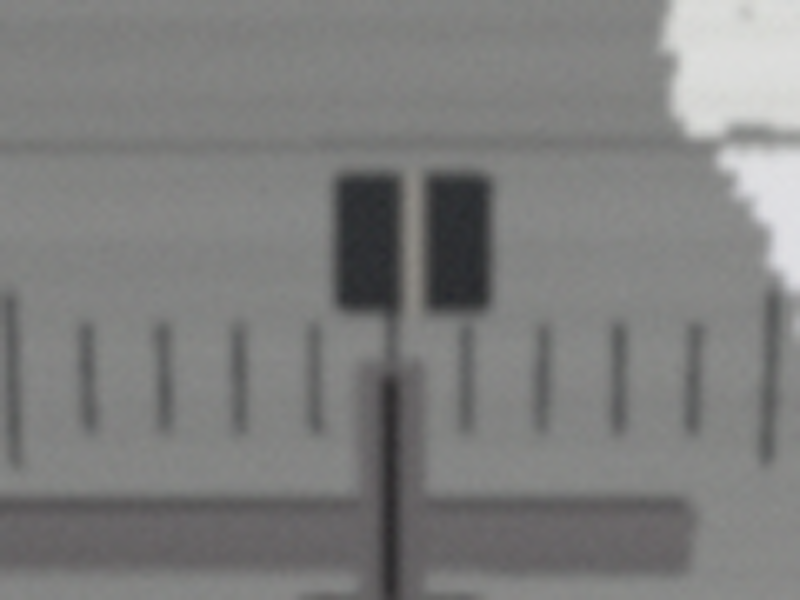

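The crop shows the rider's white line at crop x≈412 and the pointer's line at ≈391, about 3.5 px short.

Run:
```python
from h import *
w=cam('wrist')
a=ray(w,263.5,107,11);b=ray(w,260.0,135,11);print(a,b,a-b)
p=w2f(cmd()[0]); p[1]+=a[1]-b[1]; go(f2w(p),cmd()[1])
```

```text
[-75.91400573  86.9727124   11.        ] [-59.9897929   84.94733196  11.        ] [-15.92421283   2.02538045   0.        ]
row [-0.0006, 0.004, 0.0, 0.0, 0.0, 0.0] n>= 1.0 turn 0.0
```

Request:
servo_tool(
  motion=[
    [[-0.0003, 0.002, 0, 0, 0, 0, 1], [-0.0006, 0.004, 0, 0, 0, 0, 1], [-0.0006, 0.004, 0, 0, 0, 0, 1], [-0.0006, 0.004, 0, 0, 0, 0, 1]],
  ],
)

```text
clock: 4.7
eef_pos: [563.8, 175.9, 67.5]
eef_rot: [-3.14, 0.436, -2.999]
wrist_force: [-1.3, -8.3, 4.7]
finger_gap: 17.3
finger_force: 35.0
```

```bash
cat >> h.py <<'E'
def cen(g,u,v,dark,hw=4,rows=3):
    pr=g[v-rows:v+rows+1,u-hw:u+hw+1].mean(0); pr=(pr.max()-pr) if dark else (pr-pr.min())
    pr=np.clip(pr-pr.max()*.35,0,None); return u-hw+(pr*np.arange(2*hw+1)).sum()/pr.sum()
def mk():
    w,g=marks(); ur,vr=fpix(w,[-75.7,87,11]).round().astype(int); up,vp=fpix(w,[-60,87,11]).round().astype(int)
    k=slice(up-12,up+13); up=up-12+int(np.argmin(g[vp-3:vp+4,k].mean(0)))
    k=g[vr-3:vr+4,ur-3:ur+4].mean(0); ur=ur-3+int(k.argmax())
    r=cen(g,ur,vr,False); q=cen(g,up,vp,True); a=ray(w,r,vr,11);b=ray(w,q,vp,11)
    print('rider',r,'ptr',q,a.round(2),b.round(2),'rider-ptr',(a-b)[1].round(2))
E
python3 - <<'E'
from h import *
sent(-0.0006,0.004,0,0,0,0)
s,q=st(); print(w2f(cmd()[0])); mk(); mk()
E
```

```text
t 4.7 tcp [563.8 175.9  67.5] face [-4.9 87.1  6.1] F [-1.3 -8.3  4.7] Ff [-0.2 -8.   5.3] M [-1.3   0.01 -0.65] gap 17.3 35.0 j [ 0.27  0.31  1.89 -0.11  0.52 -1.36]
[-5.00309729 87.87731094  6.0248851 ]
rider 260.5045183444786 ptr 260.07163192212323 [-75.92  87.02  11.  ] [-60.    86.76  11.  ] rider-ptr 0.26
rider 260.4931255728689 ptr 260.0579972813774 [-75.92  87.02  11.  ] [-60.    86.75  11.  ] rider-ptr 0.26
```

Request:
servo_tool(
  motion=[
    [[0, 0.0006, 0, 0, 0, 0, 1], [0, 0.0006, 0, 0, 0, 0, 1], [0, 0.0006, 0, 0, 0, 0, 1]],
  ],
)

```text
clock: 5.1
eef_pos: [563.7, 176.1, 67.5]
eef_rot: [-3.14, 0.436, -2.999]
wrist_force: [-2.0, -8.2, 4.8]
finger_gap: 17.0
finger_force: 35.0
```

Run:
```python
from h import *
sent(0,0.0006,0,0,0,0)
s,q=st(); mk()
p0,q0=cmd()
p=w2f(p0); p[2]=60; go(f2w(p),forient(180))
```

```text
t 5.1 tcp [563.7 176.1  67.5] face [-4.9 87.3  6.1] F [-2.  -8.2  4.8] Ff [-0.8 -7.8  5.7] M [-1.48  0.03 -0.65] gap 17.0 35.0 j [ 0.27  0.31  1.89 -0.11  0.52 -1.36]
rider 260.0513160805132 ptr 260.0476801760499 [-75.92  86.98  11.  ] [-59.99  86.96  11.  ] rider-ptr 0.01
row [-0.0452, -0.0065, 0.0979, 0.0, 0.0, -0.0001] n>= 2.0 turn 0.0
```

Request:
servo_tool(
  motion=[
    [[0, -0.0016, 0, 0, 0, 0, 1], [0, -0.0016, 0, 0, 0, 0, 1], [0, -0.0016, 0, 0, 0, 0, 0.3], [0, -0.0016, 0, 0, 0, 0, 0.3], [0, -0.0016, 0, 0, 0, 0, 0.3], [0, -0.0016, 0, 0, 0, 0, 0.3], [-0.045, -0.008, 0.098, 0, 0, 0, 0.3], [-0.045, -0.008, 0.098, 0, 0, 0, 0.3], [-0.045, -0.008, 0.098, 0, 0, 0, 0.3], [-0.045, -0.008, 0.098, 0, 0, 0, 0.3]],
  ],
)

```text
clock: 6.15
eef_pos: [541.0, 173.0, 115.7]
eef_rot: [-3.141, 0.436, -2.999]
wrist_force: [1.1, -0.7, 0.1]
finger_gap: 65.4
finger_force: 0.0
```

Run:
```python
from h import *
sent(-0.045,-0.008,0.098,0,0,0)
s,q=st(); mk(); mk()
w=cam('wrist'); P=w2f(cloud(w).reshape(-1,3))
m=(abs(P[:,0]+5)<35)&(abs(P[:,1]-87)<20)&(P[:,2]>27)&(P[:,2]<38); print(m.sum(),np.percentile(P[m],[3,50,97],axis=0).round(1).tolist())
go(f2w([50,-48,150]),forient(90))
```

```text
t 6.15 tcp [541.  173.  115.7] face [-5.3 87.4 59.5] F [ 1.1 -0.7  0.1] Ff [ 0.9 -0.9 -0.3] M [0.04 0.07 0.02] gap 65.4 0.0 j [ 0.27  0.19  1.91 -0.1   0.62 -1.37]
rider 260.09283163965944 ptr 260.1827655310621 [-76.05  86.99  11.  ] [-60.16  87.04  11.  ] rider-ptr -0.06
rider 260.1471492453885 ptr 260.17820206841685 [-75.61  86.98  11.  ] [-59.71  86.99  11.  ] rider-ptr -0.01
2292 [[-38.3, 78.7, 30.9], [-7.2, 86.9, 32.2], [27.7, 95.5, 33.5]]
row [0.0618, -0.2647, 0.2095, 0.2092, 0.03, -0.4532] n>= 11.0 turn 90.0
```

Run:
```python
from h import *
go(f2w([-5,87,130]),forient(165));go(f2w([45,-48,150]),forient(115))
```

```text
row [-0.0585, -0.0092, 0.1267, 0.0349, 0.005, -0.0756] n>= 2.0 turn 15.0
row [0.0528, -0.266, 0.2052, 0.1511, 0.0216, -0.3274] n>= 8.0 turn 65.0
```

Request:
servo_tool(
  motion=[
    [[-0.0585, -0.009, 0.127, 0.035, 0.005, -0.0756, 0.2], [-0.0585, -0.009, 0.127, 0.035, 0.005, -0.0756, 0.2], [0.053, -0.266, 0.205, 0.151, 0.0216, -0.3274, 0.2], [0.053, -0.266, 0.205, 0.151, 0.0216, -0.3274, 0.2], [0.053, -0.266, 0.205, 0.151, 0.0216, -0.3274, 0.2], [0.053, -0.266, 0.205, 0.151, 0.0216, -0.3274, 0.2], [0.053, -0.266, 0.205, 0.151, 0.0216, -0.3274, 0.2], [0.053, -0.266, 0.205, 0.151, 0.0216, -0.3274, 0.2], [0.053, -0.266, 0.205, 0.151, 0.0216, -0.3274, 0.2], [0.053, -0.266, 0.205, 0.151, 0.0216, -0.3274, 0.2]],
  ],
)

```text
clock: 7.3
eef_pos: [567.6, 40.0, 218.3]
eef_rot: [2.743, 0.181, 2.116]
wrist_force: [-0.7, -0.4, -0.3]
finger_gap: 75.3
finger_force: 0.0
```

Run:
```python
from h import *
sent(0.053,-0.266,0.205,0.151,0.0216,-0.3274)
s,q=st(); print(w2f(cmd()[0]))
w=cam('wrist'); import pickle; pickle.dump(w,open('w2.pkl','wb'))
save(w,'w2.png')
P=w2f(cloud(w).reshape(-1,3))
near=(abs(P[:,0]-50)<30)&(abs(P[:,1]+48)<30)
for lo,hi in ((76,95),(40,76),(20,40)):
    m=near&(P[:,2]>lo)&(P[:,2]<hi)
    if m.sum()>10: print(lo,m.sum(),np.median(P[m],0).round(1),cv2.minAreaRect(P[m][:,:2].astype(np.float32)))
```

```text
t 7.3 tcp [567.6  40.  218.3] face [ 44.8 -48.  149.4] F [-0.7 -0.4 -0.3] Ff [-0.9 -0.3  0. ] M [-0.06  0.1   0.04] gap 75.3 0.0 j [-0.03  0.06  1.79  0.1   0.87 -0.66]
[ 45.0485816  -48.00912352 149.84715865]
76 395 [ 51.3 -45.8  85.1] ((51.71227264404297, -46.599510192871094), (11.879267692565918, 21.69478416442871), 25.554237365722656)
40 118 [ 46.3 -37.7  58.7] ((45.79623794555664, -44.18701934814453), (20.16486167907715, 9.533695220947266), 77.19428253173828)
20 116 [ 44.6 -36.3  29. ] ((49.01191711425781, -46.38610076904297), (20.128177642822266, 28.584396362304688), 41.501869201660156)
```

View pics/w2.png

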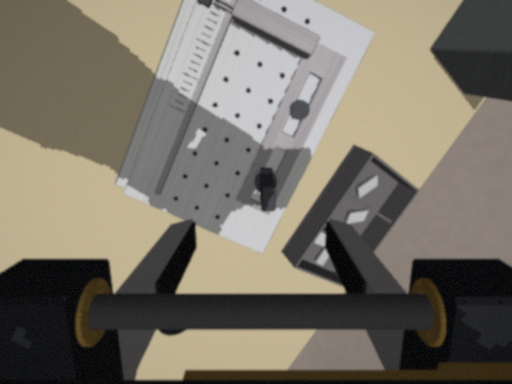

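The picture shows the standing lever at (266,188). The depth data give its tip as 12x22 mm at face (51.7,-46.6), with a = 115.5° (2.02 rad).

Run:
```python
from h import *
for z in (100,75,50): go(f2w([50.2,-47.8,z]),forient(115.5))
```

```text
row [0.0509, 0.0077, -0.086, -0.001, -0.0002, 0.0026] n>= 2.0 turn 0.5
row [0.0718, 0.0107, -0.1313, -0.001, -0.0002, 0.0026] n>= 2.0 turn 0.5
row [0.0927, 0.0137, -0.1766, -0.001, -0.0002, 0.0026] n>= 2.0 turn 0.5
```

Request:
servo_tool(
  motion=[
    [[0.051, 0.0077, -0.086, -0.001, 0, 0.0026, 0.5], [0.051, 0.0077, -0.086, -0.001, 0, 0.0026, 0.5], [0.072, 0.0107, -0.131, -0.001, 0, 0.0026, 0.5], [0.093, 0.0137, -0.1766, -0.001, 0, 0.0026, 0.5], [0.093, 0.0137, -0.1766, -0.001, 0, 0.0026, 0.8], [0.093, 0.0137, -0.1766, -0.001, 0, 0.0026, 1], [0.093, 0.0137, -0.1766, -0.001, 0, 0.0026, 1], [0.093, 0.0137, -0.1766, -0.001, 0, 0.0026, 1], [0.093, 0.0137, -0.1766, -0.001, 0, 0.0026, 1], [0.093, 0.0137, -0.1766, -0.001, 0, 0.0026, 1]],
  ],
  newtons=35,
)

```text
clock: 8.35
eef_pos: [614.5, 46.8, 131.7]
eef_rot: [2.742, 0.183, 2.121]
wrist_force: [-2.9, 0.0, 6.4]
finger_gap: 11.4
finger_force: 34.9
```

Run:
```python
from h import *
sent(0.093,0.0137,-0.1766,-0.001,0,0.0026)
s,q=st(); p0,q0=cmd(); print(w2f(p0))
p=w2f(p0)
for th in (108,100,92,84,76,68,60,52.5,45):
    pp=p.copy(); pp[2]=50-1.6*np.radians(115.5-th); go(f2w(pp),forient(th))
```

```text
t 8.35 tcp [614.5  46.8 131.7] face [ 51.1 -47.9  50.9] F [-2.9  0.   6.4] Ff [0.1 0.4 7.1] M [ 0.06  0.11 -0.1 ] gap 11.4 34.9 j [-0.01  0.26  1.77  0.11  0.68 -0.67]
[ 50.32917478 -47.82038518  49.95650737]
row [0.0001, 0.0, -0.0003, 0.0174, 0.0023, -0.0378] n>= 1.0 turn 7.5
row [0.0003, 0.0, -0.0007, 0.036, 0.005, -0.0781] n>= 2.0 turn 15.5
row [0.0005, 0.0001, -0.0011, 0.0545, 0.0076, -0.1184] n>= 3.0 turn 23.5
row [0.0007, 0.0001, -0.0015, 0.0731, 0.0103, -0.1587] n>= 4.0 turn 31.5
row [0.0009, 0.0001, -0.0019, 0.0917, 0.013, -0.199] n>= 5.0 turn 39.5
row [0.0011, 0.0002, -0.0023, 0.1103, 0.0157, -0.2392] n>= 6.0 turn 47.5
row [0.0013, 0.0002, -0.0027, 0.1289, 0.0183, -0.2795] n>= 7.0 turn 55.5
row [0.0014, 0.0002, -0.0031, 0.1463, 0.0208, -0.3173] n>= 8.0 turn 63.0
row [0.0016, 0.0002, -0.0035, 0.1637, 0.0233, -0.3551] n>= 9.0 turn 70.5
```

Request:
servo_tool(
  motion=[
    [[0, 0, -0.0003, 0.0174, 0.0023, -0.0378, 1], [0.0003, 0, -0.0007, 0.036, 0.005, -0.078, 1], [0.0005, 0, -0.0011, 0.0545, 0.0076, -0.1184, 1], [0.0007, 0, -0.0015, 0.0731, 0.0103, -0.1587, 1], [0.0009, 0, -0.0019, 0.0917, 0.013, -0.199, 1], [0.0011, 0, -0.0023, 0.1103, 0.0157, -0.2392, 1], [0.0013, 0.0002, -0.0027, 0.1289, 0.0183, -0.2795, 1], [0.0014, 0.0002, -0.0031, 0.1463, 0.0208, -0.3173, 1], [0.0016, 0.0002, -0.0035, 0.1637, 0.0233, -0.3551, 1], [0.0016, 0.0002, -0.0035, 0.1637, 0.0233, -0.3551, 1]],
  ],
)

```text
clock: 9.35
eef_pos: [615.0, 46.6, 129.8]
eef_rot: [2.823, -0.305, 0.972]
wrist_force: [-5.4, -3.3, 8.0]
finger_gap: 12.2
finger_force: 35.0
```

Run:
```python
from h import *
sent(0.0016,0.0002,-0.0035,0.1637,0.0233,-0.3551)
s,q=st(); p0,q0=cmd(); print(w2f(p0)); print('tool ang',(F.inv()*q*R.from_euler('x',np.pi)).as_euler('xyz',degrees=True), 'Mz',s['moment']@F.as_matrix())
p=w2f(p0)
for th in (38,30,22,14,8,4,0,-3):
    pp=p.copy(); pp[2]=50-1.6*np.radians(115.5-th); go(f2w(pp),forient(th))
```

```text
t 9.35 tcp [615.   46.6 129.8] face [ 50.8 -48.2  48.9] F [-5.4 -3.3  8. ] Ff [-1.9 -2.5  9.7] M [-0.48  0.64 -0.21] gap 12.2 35.0 j [-0.01  0.26  1.77  0.1   0.68  0.57]
[ 50.3201646  -47.83480726  48.02979753]
tool ang [-6.68871219e-02 -7.74805148e-03  4.47299883e+01] Mz [-0.44191634  0.70152818 -0.03064374]
row [0.0002, 0.0, -0.0004, 0.0163, 0.0023, -0.0352] n>= 1.0 turn 7.0
row [0.0003, 0.0001, -0.0008, 0.0349, 0.005, -0.0755] n>= 2.0 turn 15.0
row [0.0005, 0.0001, -0.0012, 0.0535, 0.0077, -0.1158] n>= 3.0 turn 23.0
row [0.0007, 0.0001, -0.0016, 0.0721, 0.0103, -0.156] n>= 4.0 turn 31.0
row [0.0009, 0.0001, -0.0019, 0.086, 0.0123, -0.1862] n>= 5.0 turn 37.0
row [0.001, 0.0001, -0.0021, 0.0953, 0.0136, -0.2064] n>= 5.0 turn 41.0
row [0.0011, 0.0002, -0.0023, 0.1046, 0.015, -0.2265] n>= 6.0 turn 45.0
row [0.0011, 0.0002, -0.0024, 0.1116, 0.016, -0.2416] n>= 6.0 turn 48.0
```

Request:
servo_tool(
  motion=[
    [[0.0002, 0, -0.0004, 0.0163, 0.0023, -0.0352, 1], [0.0003, 0, -0.0008, 0.0349, 0.005, -0.0755, 1], [0.0005, 0, -0.0012, 0.0535, 0.0077, -0.1158, 1], [0.0007, 0, -0.0016, 0.0721, 0.0103, -0.156, 1], [0.0009, 0, -0.0019, 0.086, 0.0123, -0.1862, 1], [0.001, 0, -0.0021, 0.0953, 0.0136, -0.2064, 1], [0.0011, 0.0002, -0.0023, 0.1046, 0.015, -0.2265, 1], [0.0011, 0.0002, -0.0023, 0.1046, 0.015, -0.2265, 1]],
  ],
)

```text
clock: 10.15
eef_pos: [615.3, 46.7, 128.4]
eef_rot: [-3.141, -0.436, 0.14]
wrist_force: [-8.5, -3.4, 8.4]
finger_gap: 12.0
finger_force: 35.0
```

Run:
```python
from h import *
sent(0.0011,0.0002,-0.0023,0.1046,0.015,-0.2265)
s,q=st(); p0,q0=cmd(); print(w2f(p0)); print('tool ang',(F.inv()*q*R.from_euler('x',np.pi)).as_euler('xyz',degrees=True), 'Mz',s['moment']@F.as_matrix())
p=w2f(p0)
for th in (-3,-6,-9):
    pp=p.copy(); go(f2w(pp),forient(th))
```

```text
t 10.15 tcp [615.3  46.7 128.4] face [ 50.4 -48.1  47.6] F [-8.5 -3.4  8.4] Ff [-4.5 -2.2 11.4] M [-0.55  1.13 -0.09] gap 12.0 35.0 j [-0.01  0.27  1.77  0.11  0.67  1.35]
[ 50.34043679 -47.81378805  46.75145984]
tool ang [-0.02611469  0.00092938 -0.12374852] Mz [-0.38382588  1.19178847  0.08256806]
row [0.0, 0.0, 0.0, 0.007, 0.001, -0.0151] n>= 1.0 turn 3.0
row [0.0, 0.0, 0.0, 0.0139, 0.002, -0.0302] n>= 1.0 turn 6.0
row [0.0, 0.0, 0.0, 0.0209, 0.003, -0.0453] n>= 2.0 turn 9.0
```

Request:
servo_tool(
  motion=[
    [[0, 0, 0, 0.007, 0.001, -0.015, 1], [0, 0, 0, 0.007, 0.001, -0.015, 1]],
  ],
)

```text
clock: 10.35
eef_pos: [615.3, 46.6, 128.4]
eef_rot: [-3.117, -0.436, 0.084]
wrist_force: [-8.9, -3.4, 9.4]
finger_gap: 11.9
finger_force: 35.5
```

Run:
```python
from h import *
sent(0,0,0,0.007,0.001,-0.015)
s,q=st(); print('tool ang',(F.inv()*q*R.from_euler('x',np.pi)).as_euler('xyz',degrees=True), 'M',s['moment']@F.as_matrix())
```

```text
t 10.35 tcp [615.3  46.6 128.4] face [ 50.4 -48.2  47.6] F [-8.9 -3.4  9.4] Ff [-4.4 -2.1 12.4] M [-0.79  1.05  0.3 ] gap 11.9 35.5 j [-0.01  0.27  1.77  0.11  0.67  1.4 ]
tool ang [-2.86463744e-02  3.42117928e-04 -3.02535250e+00] M [-0.44794473  1.15012841  0.54493591]
```

Request:
servo_tool(
  motion=[
    [[0, 0, 0, 0.007, 0.001, -0.015, 1], [0, 0, 0, 0.007, 0.001, -0.015, 1]],
  ],
)

```text
clock: 10.55
eef_pos: [615.3, 46.6, 128.4]
eef_rot: [-3.093, -0.434, 0.027]
wrist_force: [-8.3, -3.7, 8.5]
finger_gap: 11.9
finger_force: 37.0
```

Run:
```python
from h import *
sent(0,0,0,0.007,0.001,-0.015)
s,q=st(); print('tool ang',(F.inv()*q*R.from_euler('x',np.pi)).as_euler('xyz',degrees=True), 'M',s['moment']@F.as_matrix())
```

```text
t 10.55 tcp [615.3  46.6 128.4] face [ 50.4 -48.2  47.6] F [-8.3 -3.7  8.5] Ff [-4.3 -2.5 11.4] M [-0.94  1.    0.49] gap 11.9 37.0 j [-0.01  0.27  1.77  0.11  0.67  1.45]
tool ang [-1.95597910e-02 -3.93698725e-03 -5.98509052e+00] M [-0.50958901  1.12313995  0.78281354]
```

Mz climbed from 0.08 to 0.78 N·m at the hard stop, so the bolt is snug. I'll release, move to the +y side and fold the lever.

Run:
```python
from h import *
p0,q0=cmd(); p=w2f(p0);print(p)
go(f2w(p),forient(-3))
p1=p.copy();p1[2]=95; go(f2w(p1),forient(-3))
go(f2w([50,-22,95]),forient(0))
print('from there')
b=f2w([50,-22,95])
for ph in (-0.1,0.1,0.3,0.5,0.7,0.9,1.1,1.3,1.45,1.57):
    y=-48-52*np.sin(ph)+6*np.cos(ph)+12.5; z=20+52*np.cos(ph)+6*np.sin(ph); print(ph,round(y,1),round(z,1),end=' ')
    go(f2w([50,y,z]),forient(0),b,forient(0))
```

```text
[ 50.34043679 -47.81378805  46.75145984]
row [0.0, 0.0, 0.0, -0.007, -0.001, 0.0149] n>= 1.0 turn 3.0
row [-0.0404, -0.0058, 0.0875, -0.007, -0.001, 0.0149] n>= 1.0 turn 3.0
row [-0.0483, 0.0452, 0.0872, -0.014, -0.002, 0.03] n>= 2.0 turn 6.0
from there
-0.1 -24.3 71.1 row [0.0206, -0.0018, -0.0432, 0.0, 0.0, 0.0] n>= 1.0 turn 0.0
0.1 -34.7 72.3 row [0.0226, -0.0225, -0.0411, 0.0, 0.0, 0.0] n>= 1.0 turn 0.0
0.3 -45.1 71.5 row [0.0263, -0.043, -0.0427, 0.0, 0.0, 0.0] n>= 1.0 turn 0.0
0.5 -55.2 68.5 row [0.0316, -0.0625, -0.048, 0.0, 0.0, 0.0] n>= 1.0 turn 0.0
0.7 -64.4 63.6 row [0.0383, -0.0802, -0.0568, 0.0, 0.0, 0.0] n>= 2.0 turn 0.0
0.9 -72.5 57.0 row [0.0461, -0.0954, -0.0688, 0.0, 0.0, 0.0] n>= 2.0 turn 0.0
1.1 -79.1 48.9 row [0.0547, -0.1076, -0.0835, 0.0, 0.0, 0.0] n>= 2.0 turn 0.0
1.3 -84.0 39.7 row [0.0639, -0.1161, -0.1003, 0.0, 0.0, 0.0] n>= 2.0 turn 0.0
1.45 -86.4 32.2 row [0.0708, -0.12, -0.1138, 0.0, 0.0, 0.0] n>= 2.0 turn 0.0
1.57 -87.5 26.0 row [0.0763, -0.1214, -0.125, 0.0, 0.0, 0.0] n>= 2.0 turn 0.0
```

Request:
servo_tool(
  motion=[
    [[0, 0, 0, -0.007, -0.001, 0.015, 1], [0, 0, 0, -0.007, -0.001, 0.015, 0.6], [0, 0, 0, -0.007, -0.001, 0.015, 0.6], [0, 0, 0, -0.007, -0.001, 0.015, 0.6], [0, 0, 0, -0.007, -0.001, 0.015, 0.6], [-0.04, -0.0058, 0.0875, -0.007, -0.001, 0.015, 0.6], [-0.04, -0.0058, 0.0875, -0.007, -0.001, 0.015, 0.6], [-0.04, -0.0058, 0.0875, -0.007, -0.001, 0.015, 0.6], [-0.0483, 0.045, 0.087, -0.014, -0.002, 0.03, 1], [-0.0483, 0.045, 0.087, -0.014, -0.002, 0.03, 1]],
  ],
)

```text
clock: 11.55
eef_pos: [590.8, 71.1, 170.0]
eef_rot: [3.142, -0.435, 0.145]
wrist_force: [-0.4, 1.1, 0.2]
finger_gap: 25.2
finger_force: 0.0
```

Run:
```python
from h import *
sent(-0.0483,0.045,0.087,-0.014,-0.002,0.03)
s,q=st(); print(w2f(cmd()[0]))
w=cam('wrist')
P=w2f(cloud(w).reshape(-1,3))
near=(abs(P[:,0]-50)<30)&(abs(P[:,1]+55)<27)
for lo,hi in ((74,90),):
    m=near&(P[:,2]>lo)&(P[:,2]<hi)
    print(lo,m.sum(),np.median(P[m],0).round(1) if m.sum() else 0,cv2.minAreaRect(P[m][:,:2].astype(np.float32)) if m.sum()>5 else 0)
```

```text
t 11.55 tcp [590.8  71.1 170. ] face [ 49.1 -20.5  94. ] F [-0.4  1.1  0.2] Ff [-0.1  1.1  0.3] M [0.04 0.2  0.03] gap 25.2 0.0 j [0.04 0.17 1.79 0.07 0.76 1.42]
[ 49.94891721 -22.11740277  94.93096789]
74 499 [ 54.5 -48.9  81.8] ((51.738380432128906, -48.84067153930664), (12.187368392944336, 21.733116149902344), 89.04126739501953)
```

Request:
servo_tool(
  motion=[
    [[0, 0, 0, 0, 0, 0, 1], [0, 0, 0, 0, 0, 0, 1], [0, 0, 0, 0, 0, 0, 1], [0.0206, -0.0018, -0.043, 0, 0, 0, 1], [0.0206, -0.0018, -0.043, 0, 0, 0, 1], [0.0226, -0.0225, -0.041, 0, 0, 0, 1], [0.0263, -0.043, -0.043, 0, 0, 0, 1], [0.0316, -0.0625, -0.048, 0, 0, 0, 1], [0.035, -0.071, -0.052, 0, 0, 0, 1], [0.0383, -0.08, -0.057, 0, 0, 0, 1]],
  ],
)

```text
clock: 12.6
eef_pos: [610.7, 28.8, 142.7]
eef_rot: [-3.142, -0.437, 0.141]
wrist_force: [0.0, -0.7, 0.0]
finger_gap: 0.5
finger_force: 0.0
```

Run:
```python
from h import *
sent(0.0383,-0.08,-0.057,0,0,0)
s,q=st(); print(w2f(cmd()[0]))
for ph in (0.9,1.1,1.3,1.45,1.57,1.6):
    y=-48-52*np.sin(ph)+6*np.cos(ph)+12.5; z=20+52*np.cos(ph)+6*np.sin(ph); print(ph,round(y,1),round(z,1),end=' ')
    go(f2w([50.5,y,z]),forient(0))
go(f2w([50.5,-87.5,25]),forient(0))
```

```text
t 12.6 tcp [610.7  28.8 142.7] face [ 50.  -65.2  63.5] F [ 0.  -0.7  0. ] Ff [-0.1 -0.6  0.1] M [-0.01  0.2  -0.01] gap 0.5 0.0 j [-0.05  0.24  1.77  0.13  0.71  1.3 ]
[ 49.94548903 -64.42821799  63.48629579]
0.9 -72.5 57.0 row [0.0087, -0.0151, -0.0112, 0.0, -0.0, -0.0] n>= 1.0 turn 0.0
1.1 -79.1 48.9 row [0.0173, -0.0272, -0.0259, 0.0, -0.0, -0.0] n>= 1.0 turn 0.0
1.3 -84.0 39.7 row [0.0265, -0.0358, -0.0427, 0.0, -0.0, -0.0] n>= 1.0 turn 0.0
1.45 -86.4 32.2 row [0.0334, -0.0396, -0.0562, 0.0, -0.0, -0.0] n>= 1.0 turn 0.0
1.57 -87.5 26.0 row [0.0389, -0.041, -0.0674, 0.0, -0.0, -0.0] n>= 1.0 turn 0.0
1.6 -87.7 24.5 row [0.0402, -0.0412, -0.0702, 0.0, -0.0, -0.0] n>= 1.0 turn 0.0
row [0.0397, -0.0409, -0.0693, 0.0, -0.0, -0.0] n>= 1.0 turn 0.0
```

Run:
```python
from h import *
w=cam('top');P=w2f(cloud(w).reshape(-1,3))
w2=cam('wrist');P2=w2f(cloud(w2).reshape(-1,3)); save(w2,'w3.png')
for Q in (P,P2):
    m=(abs(Q[:,0]-50)<14)&(abs(Q[:,1]+85)<50)&(Q[:,2]>18)&(Q[:,2]<95)
    for y in range(-130,-35,8):
        k=m&(abs(Q[:,1]-y)<4)
        if k.sum()>3: print(y,k.sum(),np.percentile(Q[k,2],[5,50,95]).round(0),end='; ')
    print()
```

```text
-66 5 [85. 90. 92.]; -58 4 [63. 91. 93.]; -50 38 [25. 61. 83.]; -42 15 [22. 65. 82.]; 
-74 48 [88. 92. 94.]; -66 99 [85. 90. 94.]; -58 135 [42. 81. 94.]; -50 681 [25. 81. 83.]; -42 272 [28. 81. 83.];
```

View pics/w3.png

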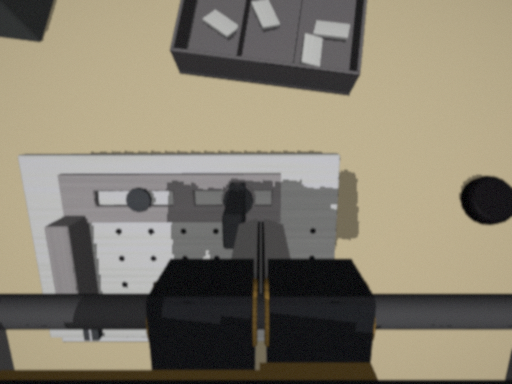

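Run:
```python
from h import *
np.set_printoptions(linewidth=220,suppress=True)
s,q=st(); print(s['eef_rot'],'tool axes in face',(F.inv()*q).as_matrix().round(3).tolist())
w2=cam('wrist');W=w2f(cloud(w2).reshape(-1,3));P=W.reshape(384,512,3)
m=(abs(W[:,0]-50)<35)&(abs(W[:,1]+55)<30)&(W[:,2]>74)&(W[:,2]<86)
print(m.sum(),cv2.minAreaRect(W[m][:,:2].astype(np.float32)),np.median(W[m],0))
print('tcp pix',fpix(w2,w2f(s['eef_pos'])),'tip pix',fpix(w2,[51.7,-48.8,82]))
for v in range(160,262,8): print(v,[tuple(P[v,u].round(0).astype(int).tolist()) for u in range(222,290,8)])
```

```text
t 12.7 tcp [610.5  29.  142.2] face [ 49.7 -65.   63.1] F [-0.3 -0.   0.3] Ff [-0.2  0.   0.4] M [-0.02  0.18  0.02] gap 0.6 0.0 j [-0.05  0.24  1.77  0.13  0.71  1.3 ]
[-3.14139074 -0.4356769   0.14147235] tool axes in face [[1.0, -0.001, -0.001], [-0.001, -1.0, -0.0], [-0.001, 0.0, -1.0]]
594 ((51.7286376953125, -56.123111724853516), (26.243539810180664, 21.36702537536621), 88.53194427490234) [ 56.07870722 -47.85720588  81.86267041]
tcp pix [260.18804112 223.16270041] tip pix [232.56278332 230.67781406]
160 [(81, -34, -1), (81, -41, 0), (81, -47, -1), (81, -54, 0), (81, -60, 0), (81, -66, 0), (81, -73, 0), (81, -79, 1), (81, -86, 0)]
168 [(75, -34, 0), (75, -41, 1), (75, -47, 0), (75, -54, 0), (75, -60, 1), (75, -66, 1), (75, -73, 0), (74, -80, -1), (75, -86, 0)]
176 [(69, -35, 6), (69, -41, 7), (69, -47, 6), (69, -54, 7), (69, -60, 6), (69, -66, 6), (69, -73, 7), (69, -79, 6), (68, -86, 0)]
184 [(62, -34, 5), (66, -42, 23), (67, -49, 25), (63, -54, 8), (63, -60, 6), (63, -66, 6), (63, -73, 7), (63, -79, 6), (61, -86, 0)]
192 [(55, -34, 2), (62, -43, 29), (62, -49, 31), (58, -54, 1
[... 496 characters left out ...]
, (55, -47, 81), (56, -52, 83), (60, -57, 93), (60, -62, 94), (59, -66, 90), (60, -70, 95), (60, -75, 94), (27, -87, 0)]
232 [(19, -32, -1), (51, -47, 83), (60, -54, 106), (60, -58, 106), (60, -62, 106), (58, -66, 102), (60, -70, 106), (60, -74, 107), (20, -87, 1)]
240 [(12, -32, -1), (46, -47, 82), (60, -54, 117), (60, -58, 117), (60, -62, 116), (58, -66, 113), (60, -70, 116), (60, -74, 116), (60, -77, 116)]
248 [(5, -32, 0), (5, -39, 0), (60, -55, 126), (60, -59, 126), (60, -62, 126), (59, -66, 123), (61, -69, 127), (60, -73, 126), (60, -77, 126)]
256 [(-3, -32, 0), (-3, -39, 0), (60, -55, 133), (60, -59, 135), (60, -62, 134), (59, -66, 132), (60, -69, 135), (60, -73, 134), (60, -76, 134)]
```

Run:
```python
from h import *
import pickle
cur=cam('wrist')
T=np.array([[-0.001,-0.97,-0.242,70.303],[1,-0.001,0,0.174],[0,-0.242,0.97,-200.338],[0,0,0,1]])
for n,w in (('w1',pickle.load(open('w1.pkl','rb'))),('w2',pickle.load(open('w2.pkl','rb'))),('now',cur)):
    P=cloud(w).reshape(-1,3); C=np.array(w['cam_to_world']); X=(P-C[:3,3])@C[:3,:3]; X=X@T[:3,:3].T+T[:3,3]
    m=(abs(X[:,0])<30)&(X[:,2]<15)&(X[:,2]>-110)&(abs(X[:,1])<65)
    k=X[m]; print(n,m.sum())
    for z0 in range(-60,15,6):
        j=k[abs(k[:,2]-z0)<3]
        if len(j)>2: print(z0,len(j),'x',np.percentile(j[:,0],[5,95]).round(0),'y',np.percentile(j[:,1],[3,50,97]).round(0))
```

```text
w1 7981
-60 582 x [-6. 10.] y [-57.  47.  58.]
-54 502 x [-5. 10.] y [-57. -46.  57.]
-48 452 x [-6. 10.] y [-57.  47.  57.]
-42 408 x [-6. 10.] y [-57.  47.  57.]
-36 362 x [-6. 10.] y [-57. -46.  57.]
-30 336 x [-6. 10.] y [-56. -46.  57.]
-24 220 x [-6. 10.] y [-52.  47.  52.]
-18 6 x [-2. 10.] y [-48. -48.  33.]
w2 7216
-60 511 x [-5. 10.] y [-48.  37.  48.]
-54 460 x [-5. 10.] y [-48. -37.  48.]
-48 397 x [-6. 10.] y [-48. -37.  48.]
-42 362 x [-6. 10.] y [-48.  37.  48.]
-36 336 x [-6. 10.] y [-48. -37.  48.]
-30 291 x [-5. 10.] y [-47. -37.  48.]
-24 194 x [-6. 10.] y [-43.  38.  43.]
-18 5 x [-6.  7.] y [-40. -38.  29.]
now 3041
-60 320 x [ 5. 10.] y [-11.   0.  12.]
-54 253 x [ 8. 10.] y [-11.   0.  12.]
-48 237 x [ 9. 10.] y [-11.  -0.  12.]
-42 198 x [ 9. 10.] y [-11.  -0.  11.]
-36 177 x [ 9. 10.] y [-11.  -0.  12.]
-30 154 x [ 8. 10.] y [-11.   0.  11.]
-24 73 x [ 8. 10.] y [-7. -0.  7.]
-18 517 x [-7. 12.] y [-21. -17. -11.]
-12 64 x [ 7. 12.] y [-21. -15. -10.]
-6 53 x [10. 12.] y [-21. -15. -10.]
0 49 x [11. 12.] y [-21. -15. -10.]
6 50 x [-0. 12.] y [-21. -15. -10.]
12 55 x [ 4. 12.] y [-22. -14. -10.]
```

The depth data shows that the fingers end about 21 mm short of the reported TCP, so that push passed over the lever top. I'll plan with that offset and redo the fold.

Run:
```python
from h import *
p0,q0=cmd()
for p in ([51,-64,85],[51,-20,85],[51,-20,50]): go(f2w(p),forient(0))
print('--from there'); b=f2w([51,-20,50])
for ph in (-0.1,0.1,0.3,0.5,0.7,0.9,1.1,1.3,1.45,1.57):
    y=-48-50*np.sin(ph)+6*np.cos(ph)+11; z=20+50*np.cos(ph)+6*np.sin(ph)-21; print(ph,round(y,1),round(z,1),end=' ')
    go(f2w([51,y,z]),forient(0),b,forient(0))
```

```text
row [-0.0162, -0.0015, 0.0399, 0.0, -0.0, -0.0] n>= 1.0 turn 0.0
row [-0.0287, 0.0857, 0.0399, 0.0, -0.0, -0.0] n>= 1.0 turn 0.0
row [0.0006, 0.0898, -0.0236, 0.0, -0.0, -0.0] n>= 1.0 turn 0.0
--from there
-0.1 -26.0 48.2 row [0.0033, -0.0117, -0.0034, 0.0, 0.0, 0.0] n>= 1.0 turn 0.0
0.1 -36.0 49.3 row [0.0051, -0.0316, -0.0012, 0.0, 0.0, 0.0] n>= 1.0 turn 0.0
0.3 -46.0 48.5 row [0.0086, -0.0514, -0.0026, 0.0, 0.0, 0.0] n>= 1.0 turn 0.0
0.5 -55.7 45.8 row [0.0137, -0.0702, -0.0077, 0.0, 0.0, 0.0] n>= 1.0 turn 0.0
0.7 -64.6 41.1 row [0.0201, -0.0873, -0.0161, 0.0, 0.0, 0.0] n>= 1.0 turn 0.0
0.9 -72.4 34.8 row [0.0276, -0.102, -0.0276, 0.0, 0.0, 0.0] n>= 2.0 turn 0.0
1.1 -78.8 27.0 row [0.0359, -0.1137, -0.0416, 0.0, 0.0, 0.0] n>= 2.0 turn 0.0
1.3 -83.6 18.2 row [0.0447, -0.122, -0.0577, 0.0, 0.0, 0.0] n>= 2.0 turn 0.0
1.45 -85.9 11.0 row [0.0513, -0.1258, -0.0707, 0.0, 0.0, 0.0] n>= 2.0 turn 0.0
1.57 -87.0 5.0 row [0.0566, -0.1272, -0.0815, 0.0, 0.0, 0.0] n>= 2.0 turn 0.0
```

Request:
servo_tool(
  motion=[
    [[-0.016, -0.0015, 0.04, 0, 0, 0, 1], [-0.0287, 0.0857, 0.04, 0, 0, 0, 1], [-0.0287, 0.0857, 0.04, 0, 0, 0, 1], [0.0006, 0.09, -0.0236, 0, 0, 0, 1], [0.0006, 0.09, -0.0236, 0, 0, 0, 1], [0.0006, 0.09, -0.0236, 0, 0, 0, 1]],
  ],
)

```text
clock: 13.4
eef_pos: [610.4, 74.4, 130.6]
eef_rot: [-3.141, -0.435, 0.142]
wrist_force: [0.5, 0.5, -0.2]
finger_gap: 0.5
finger_force: 0.0
```

Request:
servo_tool(
  motion=[
    [[0.0033, -0.0117, -0.0034, 0, 0, 0, 1], [0.005, -0.0316, -0.0012, 0, 0, 0, 1], [0.0086, -0.0514, -0.0026, 0, 0, 0, 1], [0.0137, -0.07, -0.0077, 0, 0, 0, 1], [0.02, -0.087, -0.016, 0, 0, 0, 1], [0.0276, -0.102, -0.0276, 0, 0, 0, 1], [0.0276, -0.102, -0.0276, 0, 0, 0, 1]],
  ],
)

```text
clock: 14.1
eef_pos: [624.8, 22.3, 116.1]
eef_rot: [-3.141, -0.435, 0.141]
wrist_force: [0.1, 0.6, -0.5]
finger_gap: 0.2
finger_force: 0.0
```

Run:
```python
from h import *
sent(0.0006,0.09,-0.0236,0,0,0, 0.0276,-0.102,-0.0276,0,0,0)
s,q=st(); print(w2f(cmd()[0]))
for p in ([51,-78.8,27],[51,-83.6,18],[51,-86,11],[51,-87,5],[51,-87,3.5]): go(f2w(p),forient(0))
```

```text
t 14.1 tcp [624.8  22.3 116.1] face [ 50.6 -73.6  33.9] F [ 0.1  0.6 -0.5] Ff [-0.1  0.6 -0.5] M [-0.02  0.18  0.05] gap 0.2 0.0 j [-0.06  0.3   1.76  0.14  0.66  1.27]
[ 51.00544106 -72.36650835  34.74555732]
row [0.0083, -0.0118, -0.014, 0.0, -0.0, -0.0] n>= 1.0 turn 0.0
row [0.0172, -0.0202, -0.0304, 0.0, -0.0, -0.0] n>= 1.0 turn 0.0
row [0.0237, -0.0241, -0.043, 0.0, -0.0, -0.0] n>= 1.0 turn 0.0
row [0.029, -0.0254, -0.0539, 0.0, -0.0, -0.0] n>= 1.0 turn 0.0
row [0.0303, -0.0252, -0.0566, 0.0, -0.0, -0.0] n>= 1.0 turn 0.0
```

Request:
servo_tool(
  motion=[
    [[0.0083, -0.0118, -0.014, 0, 0, 0, 1], [0.0172, -0.02, -0.03, 0, 0, 0, 1], [0.0237, -0.024, -0.043, 0, 0, 0, 1], [0.029, -0.0254, -0.054, 0, 0, 0, 1], [0.029, -0.0254, -0.054, 0, 0, 0, 1]],
  ],
)

```text
clock: 14.6
eef_pos: [639.6, 10.4, 89.8]
eef_rot: [3.141, -0.437, 0.142]
wrist_force: [-5.1, -5.3, 8.8]
finger_gap: -0.0
finger_force: 5.1
```

Run:
```python
from h import *
sent(0.029,-0.0254,-0.054,0,0,0)
s,q=st(); print(w2f(cmd()[0]))
w2=cam('wrist');P2=w2f(cloud(w2).reshape(-1,3)); save(w2,'w4.png')
Q=P2; m=(abs(Q[:,0]-50)<14)&(abs(Q[:,1]+85)<50)&(Q[:,2]>12)&(Q[:,2]<95)
for y in range(-130,-30,6):
    k=m&(abs(Q[:,1]-y)<3)
    if k.sum()>3: print(y,k.sum(),np.percentile(Q[k,2],[5,50,95]).round(0),end='; ')
p=w2f(cmd()[0])
```

```text
t 14.6 tcp [639.6  10.4  89.8] face [ 51.3 -87.5   4.5] F [-5.1 -5.3  8.8] Ff [-1.5 -4.6 10.4] M [-0.68  0.39 -0.28] gap -0.0 5.1 j [-0.08  0.37  1.74  0.16  0.61  1.23]
[ 50.97175419 -86.99383691   4.97006195]
-112 40 [22. 24. 25.]; -106 384 [20. 26. 27.]; -100 365 [19. 44. 75.]; -94 537 [21. 55. 76.]; -88 866 [24. 66. 91.]; -82 542 [21. 54. 76.]; -76 401 [20. 49. 75.]; -70 380 [20. 26. 27.]; -64 398 [20. 26. 27.]; -58 399 [21. 26. 27.]; -52 459 [23. 26. 27.]; -46 403 [24. 25. 27.]; -40 162 [14. 16. 24.]; -34 8 [15. 15. 16.];
```

View pics/w4.png

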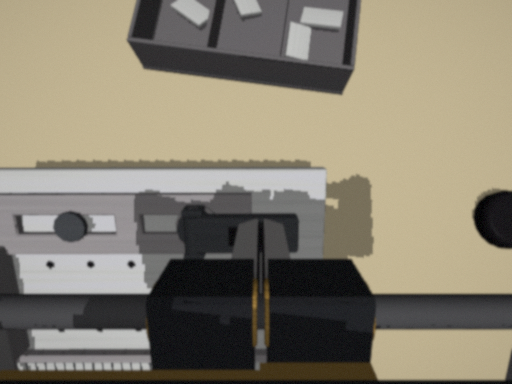

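The lever lies flat: its back is at 26 mm out to y = -110, with 10 N pressing. I'll press a little more, then lift and go over the short bar.

Run:
```python
from h import *
p=w2f(cmd()[0]);
go(f2w(p-[0,0,1.2]),forient(0)); go(f2w(p+[0,0,110]),forient(0))
b=f2w(p+[0,0,110]); go([447.3,-254.3,130],R.from_euler('xyz',[np.pi,0,np.radians(-15.4)]),b,forient(0))
```

```text
row [0.001, 0.0001, -0.0022, 0.0, -0.0, -0.0] n>= 1.0 turn 0.0
row [-0.092, -0.0132, 0.1994, 0.0, -0.0, -0.0] n>= 3.0 turn 0.0
row [-0.2915, -0.5171, -0.1195, 0.0088, 0.1396, -0.1287] n>= 7.0 turn 34.2
```

Request:
servo_tool(
  motion=[
    [[0.001, 0, -0.0022, 0, 0, 0, 1], [0.001, 0, -0.0022, 0, 0, 0, 1], [0.001, 0, -0.0022, 0, 0, 0, 1]],
  ],
)

```text
clock: 14.95
eef_pos: [640.0, 10.3, 89.5]
eef_rot: [3.141, -0.437, 0.142]
wrist_force: [-7.8, -7.0, 12.6]
finger_gap: 0.5
finger_force: 7.4
```

Request:
servo_tool(
  motion=[
    [[-0.093, -0.013, 0.2, 0, 0, 0, 1], [-0.093, -0.013, 0.2, 0, 0, 0, 1], [-0.093, -0.013, 0.2, 0, 0, 0, 1]],
  ],
)

```text
clock: 15.25
eef_pos: [593.4, 4.3, 193.4]
eef_rot: [3.14, -0.442, 0.143]
wrist_force: [-0.1, 0.6, -0.1]
finger_gap: 0.4
finger_force: 0.0
```

Run:
```python
from h import *
sent(0.001,0,-0.0022,0,0,0,-0.093,-0.013,0.2,0,0,0)
s,q=st()
w2=cam('wrist');Q=w2f(cloud(w2).reshape(-1,3)); m=(abs(Q[:,0]-50)<14)&(abs(Q[:,1]+85)<50)&(Q[:,2]>12)&(Q[:,2]<95)
for y in range(-118,-30,6):
    k=m&(abs(Q[:,1]-y)<3)
    if k.sum()>3: print(y,k.sum(),np.percentile(Q[k,2],[50,95]).round(1),end='; ')
go([447.3,-254.3,130],R.from_euler('xyz',[np.pi,0,np.radians(-15.4)]))
```

```text
t 15.25 tcp [593.4   4.3 193.4] face [ 52.8 -86.9 118.2] F [-0.1  0.6 -0.1] Ff [-0.   0.6 -0.1] M [ 0.01  0.25 -0.  ] gap 0.4 0.0 j [-0.11  0.14  1.76  0.14  0.81  1.25]
-112 18 [24.3 25.1]; -106 168 [25.9 27. ]; -100 150 [26.  27.2]; -94 173 [26.1 27.6]; -88 163 [26.2 27.6]; -82 162 [26.1 27.5]; -76 171 [26.2 27.2]; -70 152 [26.1 27.4]; -64 171 [26.  27.1]; -58 155 [25.9 27. ]; -52 196 [25.9 27.3]; -46 183 [25.5 26.8]; -40 85 [16.1 23.5]; -34 4 [15.5 15.8]; row [-0.2916, -0.5173, -0.1179, 0.0088, 0.1396, -0.1288] n>= 7.0 turn 34.2
```

Request:
servo_tool(
  motion=[
    [[-0.2916, -0.517, -0.118, 0.0088, 0.1396, -0.1288, 0.3], [-0.2916, -0.517, -0.118, 0.0088, 0.1396, -0.1288, 0.3], [-0.2916, -0.517, -0.118, 0.0088, 0.1396, -0.1288, 0.3], [-0.2916, -0.517, -0.118, 0.0088, 0.1396, -0.1288, 0.3], [-0.2916, -0.517, -0.118, 0.0088, 0.1396, -0.1288, 0.3], [-0.2916, -0.517, -0.118, 0.0088, 0.1396, -0.1288, 0.3], [-0.2916, -0.517, -0.118, 0.0088, 0.1396, -0.1288, 0.3], [-0.2916, -0.517, -0.118, 0.0088, 0.1396, -0.1288, 0.3], [-0.2916, -0.517, -0.118, 0.0088, 0.1396, -0.1288, 0.3]],
  ],
)

```text
clock: 16.2
eef_pos: [447.8, -253.3, 129.2]
eef_rot: [-3.141, 0.001, -0.268]
wrist_force: [-0.2, 0.5, -0.1]
finger_gap: 65.1
finger_force: 0.0
```

Run:
```python
from h import *
sent(-0.2916,-0.517,-0.118,0.0088,0.1396,-0.1288)
s,q=st(); print(cmd()[0])
w=cam('wrist'); save(w,'w5.png'); P=cloud(w).reshape(-1,3); col=w['frame'].reshape(-1,3).astype(int)
m=(np.linalg.norm(P[:,:2]-[447.3,-254.3],axis=1)<60)&(P[:,2]>18)&(P[:,2]<30)&(col[:,0]-col[:,1]<25)
print(m.sum(),np.median(P[m],0),cv2.minAreaRect(P[m][:,:2].astype(np.float32)))
```

```text
t 16.2 tcp [ 447.8 -253.3  129.2] face [-138.  -321.3  136.4] F [-0.2  0.5 -0.1] Ff [-0.1  0.5 -0. ] M [0.03 0.01 0.02] gap 65.1 0.0 j [-0.59  0.28  1.69  0.    1.18  1.25]
[ 447.283 -254.164  129.946]
2693 [ 450.2330548  -254.79826764   24.40910112] ((448.66943359375, -254.5380859375), (36.06480407714844, 69.52206420898438), 74.41476440429688)
```

View pics/w5.png

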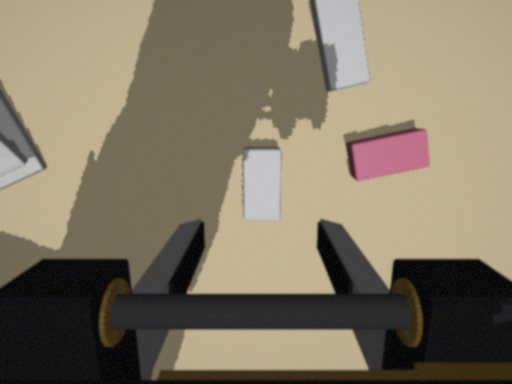

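The enlarged view shows three bars: the short plain bar at (262,184), the longer one at (340,40) and the pink one at (388,154). The plain 36x70 mm bar is the one meant.

Run:
```python
from h import *
q=R.from_euler('xyz',[np.pi,0,np.radians(-15.6)])
for z in (40,10,-12): go([448.4,-254.5,z],q)
```

```text
row [0.0022, -0.0007, -0.1799, 0.0, -0.0, -0.0011] n>= 2.0 turn 0.2
row [0.0022, -0.0007, -0.2399, 0.0, -0.0, -0.0011] n>= 3.0 turn 0.2
row [0.0022, -0.0007, -0.2839, 0.0, -0.0, -0.0011] n>= 3.0 turn 0.2
```

Request:
servo_tool(
  motion=[
    [[0.0022, -0.0007, -0.18, 0, 0, -0.0011, 0.3], [0.0022, -0.0007, -0.18, 0, 0, -0.0011, 0.3], [0.0022, -0.0007, -0.24, 0, 0, -0.0011, 0.3], [0.0022, -0.0007, -0.284, 0, 0, -0.0011, 0.3], [0.0022, -0.0007, -0.284, 0, 0, -0.0011, 0.3], [0.0022, -0.0007, -0.284, 0, 0, -0.0011, 1], [0.0022, -0.0007, -0.284, 0, 0, -0.0011, 1], [0.0022, -0.0007, -0.284, 0, 0, -0.0011, 1], [0.0022, -0.0007, -0.284, 0, 0, -0.0011, 1], [0.0022, -0.0007, -0.284, 0, 0, -0.0011, 1]],
  ],
  newtons=25,
)

```text
clock: 17.25
eef_pos: [448.8, -254.7, -11.2]
eef_rot: [3.141, -0.001, -0.273]
wrist_force: [-0.3, 1.1, 6.3]
finger_gap: 35.7
finger_force: 25.0
```

Run:
```python
from h import *
sent(0.0022,-0.0007,-0.284,0,0,-0.0011)
s,q=st(); p0,q0=cmd(); print(p0)
go(p0+[0,0,140],q0)
b=p0+[0,0,140]
# target preplace in face frame
print(w2f(b)); go(f2w([-27,40,60]),forient(90),b,q0)
```

```text
t 17.25 tcp [ 448.8 -254.7  -11.2] face [-196.7 -322.9    8.7] F [-0.3  1.1  6.3] Ff [2.5 1.1 5.8] M [ 0.37  0.18 -0.02] gap 35.7 25.0 j [-0.59  0.48  1.78 -0.    0.88  1.26]
[ 448.383 -254.514  -12.054]
row [0.0, 0.0, 0.28, 0.0, 0.0, 0.0] n>= 3.0 turn 0.0
[-138.19127552 -322.62927556  134.99625447]
row [0.1594, 0.7555, -0.042, -0.1234, -0.1083, 0.6204] n>= 14.0 turn 115.5
```

Request:
servo_tool(
  motion=[
    [[0, 0, 0.02, 0, 0, 0, 1], [0, 0, 0.08, 0, 0, 0, 1], [0, 0, 0.18, 0, 0, 0, 1], [0.02, 0.08, 0.28, -0.0154, -0.0135, 0.0775, 1], [0.04, 0.16, 0.3, -0.0308, -0.027, 0.155, 1], [0.06, 0.27, 0.3, -0.0463, -0.0406, 0.2325, 1], [0.08, 0.378, 0.3, -0.0617, -0.0542, 0.31, 1], [0.08, 0.378, 0.3, -0.0617, -0.0542, 0.31, 1], [0.08, 0.378, 0.3, -0.0617, -0.0542, 0.31, 1], [0.08, 0.378, 0.3, -0.0617, -0.0542, 0.31, 1]],
  ],
  newtons=40,
)

```text
clock: 18.25
eef_pos: [488.1, -64.6, 138.4]
eef_rot: [2.922, -0.118, 0.727]
wrist_force: [0.7, -0.6, -2.2]
finger_gap: 35.7
finger_force: 40.0
```

Run:
```python
from h import *
sent(0.08,0.378,0.3,-0.0617,-0.0542,0.31)
s,q=st(); p0,q0=cmd(); print(p0,np.degrees((q*q0.inv()).magnitude()))
go(f2w([-24,30,70]),forient(90))
```

```text
t 18.25 tcp [488.1 -64.6 138.4] face [ -73.7 -140.3  116.5] F [ 0.7 -0.6 -2.2] Ff [-0.4 -0.7 -2.2] M [0.05 0.16 0.01] gap 35.7 40.0 j [-0.18  0.07  1.93 -0.06  0.9   0.71]
[488.383 -65.514 137.946] 0.4192660933514416
row [0.0793, 0.3573, -0.0413, -0.0617, -0.0541, 0.3104] n>= 7.0 turn 57.8
```

Request:
servo_tool(
  motion=[
    [[0.01, 0.045, 0, -0.0077, -0.0068, 0.0388, 1], [0.025, 0.11, 0, -0.02, -0.0175, 0.1, 1], [0.04, 0.18, 0, -0.0308, -0.027, 0.155, 1], [0.055, 0.25, -0.01, -0.043, -0.0378, 0.217, 1], [0.07, 0.31, -0.03, -0.055, -0.0485, 0.278, 1], [0.0793, 0.357, -0.041, -0.0617, -0.0541, 0.3104, 1], [0.0793, 0.357, -0.041, -0.0617, -0.0541, 0.3104, 1], [0.0793, 0.357, -0.041, -0.0617, -0.0541, 0.3104, 1], [0.0793, 0.357, -0.041, -0.0617, -0.0541, 0.3104, 1]],
  ],
)

```text
clock: 19.15
eef_pos: [528.0, 112.6, 117.9]
eef_rot: [2.706, -0.002, 1.708]
wrist_force: [0.2, -0.1, -1.7]
finger_gap: 35.8
finger_force: 40.0
```

Run:
```python
from h import *
import pickle
sent(0.0793,0.357,-0.041,-0.0617,-0.0541,0.3104)
s,q=st(); p0,q0=cmd(); print(w2f(p0),np.degrees((q*forient(90).inv()).magnitude()))
w=cam('wrist'); save(w,'w6.png'); pickle.dump(w,open('w6.pkl','wb'))
t=cam('top'); pickle.dump(t,open('t6.pkl','wb'))
for n,c in (('wrist',w),('top',t)):
    P=w2f(cloud(c).reshape(-1,3))
    m=(abs(P[:,1]-87)<25)&(abs(P[:,0]+2)<25)&(P[:,2]>28)&(P[:,2]<38); print(n,'fence',m.sum(),np.percentile(P[m],[1,50,99],axis=0).round(1).tolist() if m.sum() else '')
    m=(abs(P[:,0]+50)<12)&(abs(P[:,1])<120)&(P[:,2]>4)&(P[:,2]<9); print('ledge',m.sum(),np.percentile(P[m],[1,50,99],axis=0).round(1).tolist() if m.sum() else '')
w1=pickle.load(open('w1.pkl','rb')); P=w2f(cloud(w1).reshape(-1,3)); m=(abs(P[:,0]+50)<12)&(abs(P[:,1]-20)<30)&(P[:,2]>4.5)&(P[:,2]<9); print('ledge w1',m.sum(),np.percentile(P[m],[1,50,99],axis=0).round(1).tolist())
```

```text
t 19.15 tcp [528.  112.6 117.9] face [-23.8  29.5  70.6] F [ 0.2 -0.1 -1.7] Ff [-0.5 -0.1 -1.7] M [-0.07  0.23  0.02] gap 35.8 40.0 j [ 0.14  0.12  1.98 -0.    0.61  0.01]
[-23.95297531  29.86749935  70.14059208] 0.32553267672581543
wrist fence 1796 [[-26.7, 78.7, 30.5], [-1.7, 87.5, 32.2], [22.4, 96.3, 33.8]]
ledge 722 [[-52.1, -110.2, 4.7], [-49.3, 71.4, 7.2], [-46.1, 112.1, 8.7]]
top fence 54 [[4.3, 77.4, 28.4], [13.9, 86.8, 30.8], [22.8, 95.6, 34.7]]
ledge 105 [[-53.7, -112.2, 4.0], [-49.6, -55.3, 6.3], [-46.0, 110.1, 8.7]]
ledge w1 457 [[-52.5, -9.6, 5.5], [-49.6, 20.1, 7.2], [-46.7, 49.5, 8.8]]
```

View pics/w6.png

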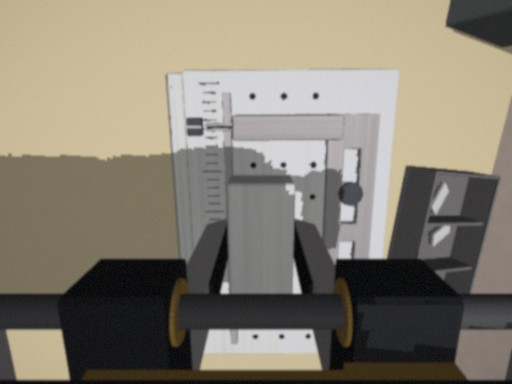

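The picture shows the held bar between the fingers at (262,230), with the ledge along column 227 on its left and the fence bar across at (288,127). The lower side is left and +y is up.

Run:
```python
from h import *
import pickle
w=pickle.load(open('w6.pkl','rb')); P=w2f(cloud(w).reshape(-1,3))
m=(abs(P[:,0]+24)<30)&(P[:,1]<80)&(P[:,1]>40)&(P[:,2]>90)&(P[:,2]<112)
print(m.sum(),np.percentile(P[m],[1,50,99],axis=0).round(1).tolist())
q=P[m][:,:2].astype(np.float32); print(cv2.minAreaRect(q))
for p in ([-26,36,45],[-26,36,20],[-26,36,-5],[-26,36,-8]): go(f2w(p),forient(90))
```

```text
3291 [[-40.5, 40.3, 91.8], [-23.2, 53.4, 106.0], [-5.6, 63.4, 107.5]]
((-24.30162811279297, 51.80160903930664), (23.61872673034668, 38.428199768066406), 89.8545913696289)
row [0.0156, 0.0146, -0.0473, -0.0, -0.0, -0.0] n>= 1.0 turn 0.0
row [0.0365, 0.0176, -0.0926, -0.0, -0.0, -0.0] n>= 2.0 turn 0.0
row [0.0575, 0.0206, -0.1379, -0.0, -0.0, -0.0] n>= 2.0 turn 0.0
row [0.06, 0.021, -0.1434, -0.0, -0.0, -0.0] n>= 2.0 turn 0.0
```

Request:
servo_tool(
  motion=[
    [[0.0156, 0.0146, -0.047, 0, 0, 0, 1], [0.026, 0.016, -0.07, 0, 0, 0, 1], [0.0365, 0.0176, -0.0926, 0, 0, 0, 1], [0.047, 0.019, -0.115, 0, 0, 0, 1], [0.0575, 0.0206, -0.138, 0, 0, 0, 1], [0.06, 0.021, -0.1434, 0, 0, 0, 1], [0.06, 0.021, -0.1434, 0, 0, 0, 1], [0.06, 0.021, -0.1434, 0, 0, 0, 1]],
  ],
)

```text
clock: 20.05
eef_pos: [558.2, 123.4, 46.4]
eef_rot: [2.705, -0.0, 1.712]
wrist_force: [-0.1, 0.7, -2.5]
finger_gap: 35.7
finger_force: 40.0
```

Run:
```python
from h import *
sent(0.06,0.021,-0.1434,0,0,0)
s,q=st(); p0,q0=cmd(); p=w2f(p0); print(p)
for d in ([0,5,0],[0,6.5,0],[0,6.5,-2.5]): go(f2w(p+d),q0)
```

```text
t 20.05 tcp [558.2 123.4  46.4] face [-25.6  35.9  -7.5] F [-0.1  0.7 -2.5] Ff [-1.1  0.7 -2.3] M [-0.11  0.24  0.01] gap 35.7 40.0 j [ 0.16  0.31  1.95 -0.01  0.45  0.03]
[-25.9910037   36.00849862  -8.02125647]
row [-0.0014, 0.0099, 0.0, 0.0, 0.0, 0.0] n>= 1.0 turn 0.0
row [-0.0018, 0.0129, 0.0, 0.0, 0.0, 0.0] n>= 1.0 turn 0.0
row [0.0002, 0.0132, -0.0045, 0.0, 0.0, 0.0] n>= 1.0 turn 0.0
```

Request:
servo_tool(
  motion=[
    [[-0.0005, 0.005, -0.0025, 0, 0, 0, 1], [0.0002, 0.012, -0.0045, 0, 0, 0, 1], [0.0002, 0.012, -0.0045, 0, 0, 0, 1], [0.0002, 0.012, -0.0045, 0, 0, 0, 1]],
  ],
)

```text
clock: 20.45
eef_pos: [558.1, 129.7, 43.6]
eef_rot: [2.705, -0.0, 1.713]
wrist_force: [0.1, 0.3, -1.9]
finger_gap: 35.8
finger_force: 40.0
```

Run:
```python
from h import *
sent(0.0002,0.012,-0.0045,0,0,0)
s,q=st(); p0,q0=cmd(); p=w2f(p0); print(p)
for d in ([-2,0,0],[-3,0,0],[0,1,0],[0,0,-1]): go(f2w(p+d),q0)
```

```text
t 20.45 tcp [558.1 129.7  43.6] face [-26.1  42.1 -10.4] F [ 0.1  0.3 -1.9] Ff [-0.7  0.2 -1.8] M [-0.08  0.22 -0.03] gap 35.8 40.0 j [ 0.17  0.31  1.95 -0.03  0.44  0.05]
[-26.08128226  41.93372403 -10.4617592 ]
row [-0.0036, -0.0005, -0.0017, 0.0, 0.0, 0.0] n>= 1.0 turn 0.0
row [-0.0054, -0.0008, -0.0025, 0.0, 0.0, 0.0] n>= 1.0 turn 0.0
row [-0.0003, 0.002, 0.0, 0.0, 0.0, 0.0] n>= 1.0 turn 0.0
row [0.0008, 0.0001, -0.0018, 0.0, 0.0, 0.0] n>= 1.0 turn 0.0
```

Now downslope 3 mm toward the ledge, watching the force.

Request:
servo_tool(
  motion=[
    [[-0.0027, -0.0004, -0.0013, 0, 0, 0, 1], [-0.0054, -0.0008, -0.0025, 0, 0, 0, 1], [-0.0054, -0.0008, -0.0025, 0, 0, 0, 1]],
  ],
)

```text
clock: 20.75
eef_pos: [555.6, 129.1, 42.5]
eef_rot: [2.705, -0.0, 1.713]
wrist_force: [1.0, 0.6, -2.3]
finger_gap: 35.8
finger_force: 40.0
```

Run:
```python
from h import *
sent(-0.0054,-0.0008,-0.0025,0,0,0)
s,q=st(); print(w2f(cmd()[0]))
```

```text
t 20.75 tcp [555.6 129.1  42.5] face [-28.8  41.9 -10.3] F [ 1.   0.6 -2.3] Ff [ 0.   0.5 -2.6] M [ 0.09 -0.06  0.03] gap 35.8 40.0 j [ 0.17  0.31  1.96 -0.03  0.44  0.05]
[-29.08326503  41.92052977 -10.44113404]
```

Request:
servo_tool(
  motion=[
    [[-0.0009, -0.0001, -0.0004, 0, 0, 0, 1], [-0.0018, -0.0003, -0.0008, 0, 0, 0, 1], [-0.0018, -0.0003, -0.0008, 0, 0, 0, 1]],
  ],
)

```text
clock: 21.05
eef_pos: [555.6, 129.1, 42.6]
eef_rot: [2.703, -0.0, 1.713]
wrist_force: [7.2, 1.9, -2.3]
finger_gap: 35.7
finger_force: 40.0
```

Run:
```python
from h import *
sent(-0.0018,-0.0003,-0.0008,0,0,0)
s,q=st(); print(w2f(cmd()[0]))
```

```text
t 21.05 tcp [555.6 129.1  42.6] face [-28.8  41.9 -10.1] F [ 7.2  1.9 -2.3] Ff [ 5.7  0.9 -5.2] M [ 0.13 -0.95  0.13] gap 35.7 40.0 j [ 0.17  0.31  1.96 -0.03  0.43  0.05]
[-30.07902369  41.89963335 -10.41815532]
```

Request:
servo_tool(
  motion=[
    [[0.0015, 0.0002, 0.0007, 0, 0, 0, 1], [0.0012, 0.0022, 0.0007, 0, 0, 0, 1], [0.0012, 0.0022, 0.0007, 0, 0, 0, 1]],
  ],
)

```text
clock: 21.35
eef_pos: [555.5, 130.0, 42.5]
eef_rot: [2.705, -0.0, 1.713]
wrist_force: [4.2, -1.7, -0.1]
finger_gap: 35.1
finger_force: 40.0
```

Request:
servo_tool(
  motion=[
    [[-0.0001, 0.001, 0, 0, 0, 0, 1], [-0.0001, 0.001, 0, 0, 0, 0, 1], [-0.0001, 0.001, 0, 0, 0, 0, 1]],
  ],
)

```text
clock: 21.65
eef_pos: [555.4, 130.5, 42.5]
eef_rot: [2.705, -0.0, 1.713]
wrist_force: [4.8, -1.5, 0.6]
finger_gap: 35.9
finger_force: 40.0
```

Run:
```python
from h import *
sent(0.0012,0.0022,0.0007,0,0,0,-0.0001,0.001,0,0,0,0)
s,q=st(); print(w2f(cmd()[0]))
```

```text
t 21.65 tcp [555.4 130.5  42.5] face [-28.9  43.3 -10.3] F [ 4.8 -1.5  0.6] Ff [ 4.4 -2.1 -1.4] M [-0.39 -0.9  -0.13] gap 35.9 40.0 j [ 0.17  0.31  1.96 -0.03  0.44  0.06]
[-29.23209984  43.40550303 -10.42690013]
```

Request:
servo_tool(
  motion=[
    [[0.0015, 0.0003, 0.0007, 0, 0, 0, 1], [0.0015, 0.0003, 0.0007, 0, 0, 0, 1]],
  ],
)

```text
clock: 21.85
eef_pos: [555.4, 130.7, 42.2]
eef_rot: [2.706, -0.0, 1.713]
wrist_force: [0.8, -0.4, -0.8]
finger_gap: 35.5
finger_force: 40.0
```

Request:
servo_tool(
  motion=[
    [[-0.0001, 0.001, 0, 0, 0, 0, 1], [-0.0001, 0.001, 0, 0, 0, 0, 1]],
  ],
)

```text
clock: 22.05
eef_pos: [555.4, 131.2, 42.2]
eef_rot: [2.706, -0.0, 1.713]
wrist_force: [0.7, 0.4, -1.9]
finger_gap: 35.6
finger_force: 40.0
```

Run:
```python
from h import *
sent(0.0015,0.0003,0.0007,0,0,0,-0.0001,0.001,0,0,0,0)
s,q=st(); print(w2f(cmd()[0]))
w=cam('wrist'); P=w2f(cloud(w).reshape(-1,3))
m=(abs(P[:,1]-87)<25)&(abs(P[:,0]+2)<25)&(P[:,2]>28)&(P[:,2]<38); print('fence',m.sum(),np.percentile(P[m],[1,50,99],axis=0).round(1).tolist())
m=(abs(P[:,0]+28)<30)&(P[:,1]<90)&(P[:,1]>60)&(P[:,2]>20)&(P[:,2]<28.5); print('bar',m.sum(),np.percentile(P[m],[1,50,99],axis=0).round(1).tolist())
u,v=fpix(w,[-20,78,28]).astype(int); print(u,v)
```

```text
t 22.05 tcp [555.4 131.2  42.2] face [-28.8  44.  -10.6] F [ 0.7  0.4 -1.9] Ff [-0.1  0.3 -2.1] M [-0.1   0.12  0.01] gap 35.6 40.0 j [ 0.17  0.31  1.96 -0.03  0.44  0.06]
[-28.37266154  43.94970265 -10.44148052]
fence 3834 [[-26.4, 78.9, 28.7], [-2.1, 88.0, 32.3], [22.6, 96.3, 33.8]]
bar 2132 [[-45.6, 60.2, 23.3], [-28.4, 68.5, 24.9], [-10.7, 76.7, 26.3]]
276 183
```

Request:
servo_tool(
  motion=[
    [[-0.0001, 0.001, 0, 0, 0, 0, 1], [-0.0001, 0.001, 0, 0, 0, 0, 1]],
  ],
)

```text
clock: 22.3
eef_pos: [555.5, 131.8, 42.3]
eef_rot: [2.706, -0.0, 1.713]
wrist_force: [1.4, -0.3, -1.7]
finger_gap: 35.6
finger_force: 40.0
```

Request:
servo_tool(
  motion=[
    [[-0.0001, 0.0006, 0, 0, 0, 0, 1], [-0.0001, 0.0006, 0, 0, 0, 0, 1]],
  ],
)

```text
clock: 22.5
eef_pos: [555.5, 131.8, 42.3]
eef_rot: [2.706, 0.0, 1.713]
wrist_force: [-0.4, -2.1, -2.3]
finger_gap: 35.5
finger_force: 40.0
```

Run:
```python
from h import *
sent(-0.0001,0.001,0,0,0,0,-0.0001,0.0006,0,0,0,0)
s,q=st(); print(w2f(cmd()[0]))
```

```text
t 22.5 tcp [555.5 131.8  42.3] face [-28.7  44.6 -10.5] F [-0.4 -2.1 -2.3] Ff [-1.6 -2.  -1.8] M [-0.56  0.36 -0.18] gap 35.5 40.0 j [ 0.18  0.31  1.96 -0.03  0.44  0.06]
[-28.3595907   44.75579942 -10.44757555]
```

Request:
servo_tool(
  motion=[
    [[0.0006, 0, -0.0014, 0, 0, 0, 1], [0.0011, 0.0002, -0.0028, 0, 0, 0, 1], [0.0002, 0.0001, -0.0034, 0, 0, 0, 1], [0.0002, 0.0001, -0.0034, 0, 0, 0, 1]],
  ],
)

```text
clock: 22.9
eef_pos: [556.0, 131.9, 41.7]
eef_rot: [2.704, -0.0, 1.713]
wrist_force: [-9.7, -5.8, 12.2]
finger_gap: 35.9
finger_force: 40.0
```

Run:
```python
from h import *
sent(0.0002,0.0001,-0.0034,0,0,0)
s,q=st(); p=w2f(cmd()[0]); print(p)
go(f2w(p+[0,0,1]),cmd()[1]); go(f2w(p+[0,0,70]),cmd()[1])
```

```text
t 22.9 tcp [556.  131.9  41.7] face [-28.4  44.6 -11.3] F [-9.7 -5.8 12.2] Ff [-4.3 -4.4 15.5] M [-0.9   0.85 -0.33] gap 35.9 40.0 j [ 0.18  0.31  1.96 -0.03  0.44  0.06]
[-28.98190216  44.79111792 -12.03312941]
row [-0.0008, -0.0001, 0.0018, 0.0, 0.0, 0.0] n>= 1.0 turn 0.0
row [-0.0586, -0.0084, 0.1269, 0.0, 0.0, 0.0] n>= 2.0 turn 0.0
```

Request:
servo_tool(
  motion=[
    [[-0.0006, -0.0001, 0.0013, 0, 0, 0, 1], [-0.0006, -0.0001, 0.0013, 0, 0, 0, 0.55], [-0.0006, -0.0001, 0.0013, 0, 0, 0, 0.45], [-0.0006, -0.0001, 0.0013, 0, 0, 0, 0.45], [-0.0006, -0.0001, 0.0013, 0, 0, 0, 0.45], [-0.02, -0.003, 0.0425, 0, 0, 0, 0.45], [-0.0586, -0.0084, 0.127, 0, 0, 0, 0.45], [-0.0586, -0.0084, 0.127, 0, 0, 0, 0.45], [-0.0586, -0.0084, 0.127, 0, 0, 0, 0.45]],
  ],
)

```text
clock: 23.8
eef_pos: [526.8, 128.0, 105.3]
eef_rot: [2.703, -0.0, 1.713]
wrist_force: [0.2, 0.3, -0.7]
finger_gap: 51.7
finger_force: 0.0
```

Run:
```python
from h import *
sent(-0.0586,-0.0084,0.127,0,0,0)
s,q=st(); print(w2f(cmd()[0]))
w=cam('wrist'); cv2.imwrite('pics/w7.png',cv2.resize(w['frame'][40:300,120:460,::-1],(785,600),interpolation=cv2.INTER_CUBIC)); P=w2f(cloud(w).reshape(-1,3))
m=(abs(P[:,1]-87)<25)&(abs(P[:,0]+2)<25)&(P[:,2]>28)&(P[:,2]<38); print('fence',m.sum(),np.percentile(P[m],[1,50,99],axis=0).round(1).tolist())
m=(abs(P[:,0]+28)<30)&(P[:,1]<90)&(P[:,1]>0)&(P[:,2]>20)&(P[:,2]<27); print('bar',m.sum(),np.percentile(P[m],[1,50,99],axis=0).round(1).tolist(),cv2.minAreaRect(P[m][:,:2].astype(np.float32)))
m=(abs(P[:,0]+50)<12)&(abs(P[:,1]-60)<60)&(P[:,2]>4.5)&(P[:,2]<9); print('ledge',m.sum(),np.percentile(P[m],[1,50,99],axis=0).round(1).tolist())
```

```text
t 23.8 tcp [526.8 128.  105.3] face [-28.3  44.9  58.7] F [ 0.2  0.3 -0.7] Ff [-0.1  0.3 -0.8] M [-0.02  0.15  0.  ] gap 51.7 0.0 j [ 0.18  0.14  1.99 -0.03  0.57  0.06]
[-28.97189353  44.78725508  58.02670134]
fence 1884 [[-26.5, 78.8, 30.5], [-1.7, 87.9, 32.3], [22.6, 96.1, 33.8]]
bar 4192 [[-45.5, 9.4, 22.5], [-27.9, 44.9, 24.2], [-10.3, 76.8, 25.8]] ((-27.960525512695312, 43.290443420410156), (69.43409729003906, 36.109214782714844), 89.85838317871094)
ledge 918 [[-52.1, 1.2, 5.7], [-49.4, 62.2, 7.3], [-46.2, 111.8, 8.7]]
```

View pics/w7.png

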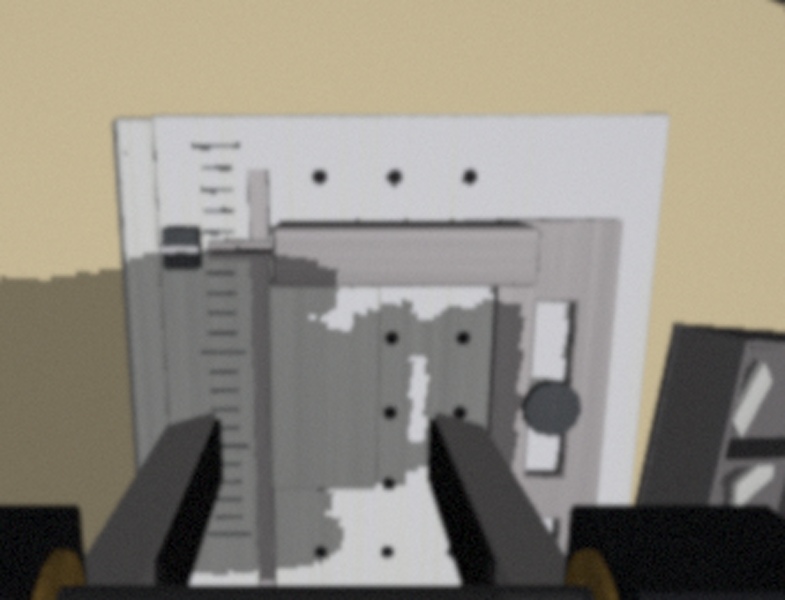

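The bar lies home against the ledge and the fence. I'll turn the camera back to the earlier view to recheck the pointer.

Run:
```python
from h import *
go(f2w([-15,65,90]),forient(135))
b=f2w([-15,65,90]); go(f2w([-5,87,80]),forient(180),b,forient(135))
```

```text
row [-0.0074, 0.0398, 0.0698, -0.1046, -0.015, 0.2266] n>= 6.0 turn 45.0
row [0.0201, 0.0473, -0.0097, -0.1046, -0.015, 0.2266] n>= 6.0 turn 45.0
```

Request:
servo_tool(
  motion=[
    [[-0.0074, 0.04, 0.07, -0.1046, -0.015, 0.2266, 0.3], [-0.0074, 0.04, 0.07, -0.1046, -0.015, 0.2266, 0.3], [-0.0074, 0.04, 0.07, -0.1046, -0.015, 0.2266, 0.3], [-0.0074, 0.04, 0.07, -0.1046, -0.015, 0.2266, 0.3], [-0.0074, 0.04, 0.07, -0.1046, -0.015, 0.2266, 0.3], [-0.0074, 0.04, 0.07, -0.1046, -0.015, 0.2266, 0.3]],
  ],
)

```text
clock: 24.45
eef_pos: [522.5, 147.8, 137.6]
eef_rot: [2.827, 0.303, 2.456]
wrist_force: [0.3, 0.4, -0.3]
finger_gap: 65.6
finger_force: 0.0
```

Request:
servo_tool(
  motion=[
    [[0.02, 0.0473, -0.01, -0.1046, -0.015, 0.2266, 0.3], [0.02, 0.0473, -0.01, -0.1046, -0.015, 0.2266, 0.3], [0.02, 0.0473, -0.01, -0.1046, -0.015, 0.2266, 0.3], [0.02, 0.0473, -0.01, -0.1046, -0.015, 0.2266, 0.3], [0.02, 0.0473, -0.01, -0.1046, -0.015, 0.2266, 0.3], [0.02, 0.0473, -0.01, -0.1046, -0.015, 0.2266, 0.3], [0.02, 0.0473, -0.01, -0.1046, -0.015, 0.2266, 0.3]],
  ],
)

```text
clock: 25.15
eef_pos: [532.5, 171.4, 132.7]
eef_rot: [-3.141, 0.434, -2.999]
wrist_force: [0.9, -0.2, -0.6]
finger_gap: 65.8
finger_force: 0.0
```

Run:
```python
from h import *
sent(-0.0074,0.04,0.07,-0.1046,-0.015,0.2266,0.02,0.0473,-0.01,-0.1046,-0.015,0.2266)
s,q=st(); mk(); mk()
w=cam('wrist'); P=w2f(cloud(w).reshape(-1,3)); g=cv2.cvtColor(w['frame'],cv2.COLOR_RGB2GRAY).astype(int); np.set_printoptions(linewidth=250)
for x in (-25,-29,-20):
    u,v=fpix(w,[x,78,24]).round().astype(int); print(u,v,g[v,u-10:u+11])
m=(abs(P[:,0]+28)<30)&(P[:,1]<90)&(P[:,1]>0)&(P[:,2]>20)&(P[:,2]<27); print('bar',cv2.minAreaRect(P[m][:,:2].astype(np.float32)))
m=(abs(P[:,1]-87)<25)&(abs(P[:,0]+2)<25)&(P[:,2]>29)&(P[:,2]<38); print('fence',np.percentile(P[m],[1,50,99],axis=0).round(1).tolist())
u,v=fpix(w,[-50,75,15]).astype(int); cv2.imwrite('pics/w8.png',cv2.resize(w['frame'][v-60:v+60,u-80:u+80,::-1],(800,600),interpolation=cv2.INTER_CUBIC))
```

```text
t 25.15 tcp [532.5 171.4 132.7] face [-6.  87.1 78.6] F [ 0.9 -0.2 -0.6] Ff [ 0.5 -0.4 -0.9] M [0.1  0.08 0.04] gap 65.8 0.0 j [ 0.28  0.14  1.91 -0.09  0.66 -1.38]
rider 260.60651289009496 ptr 260.5377194255041 [-75.43  87.    11.  ] [-59.85  86.95  11.  ] rider-ptr 0.05
rider 260.3739443616493 ptr 260.45791372313244 [-76.03  86.94  11.  ] [-59.68  86.98  11.  ] rider-ptr -0.04
249 175 [115 118 119 120 118 119 119 113 107  94  80  78  84  82  83  85  88  86  85  88  85]
249 170 [116 116 117 116 116 114 117 114 104  93  81  81  81  82  85  84  85  87  87  87  88]
249 181 [117 118 117 119 118 120 117 117 109  97  80  81  82  84  86  86  87  85  87  86  88]
bar ((-28.698040008544922, 48.681434631347656), (81.99568176269531, 35.66890335083008), 89.81623840332031)
fence [[-26.7, 78.5, 30.5], [-2.8, 87.3, 32.3], [22.2, 96.1, 33.7]]
```

View pics/w8.png

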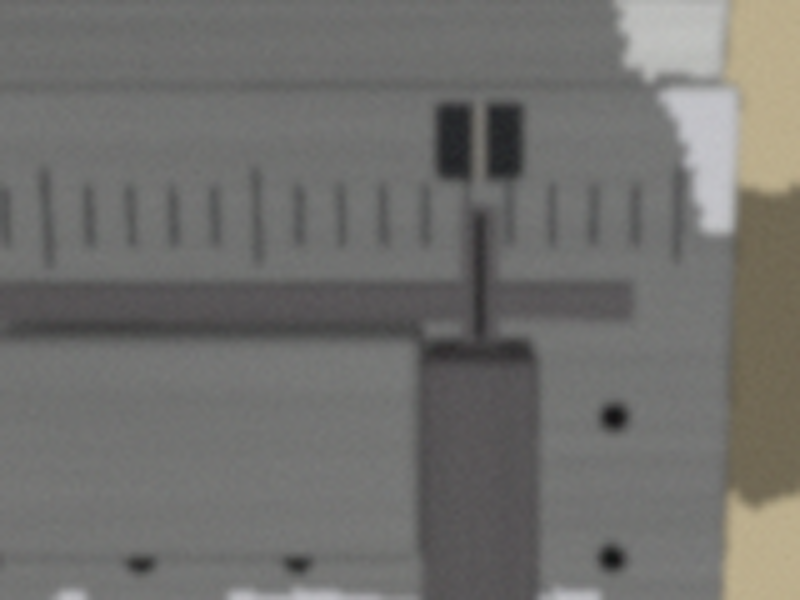

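The pointer is on the mark within 0.05 mm and the bar end meets the fence. There may be a few tenths of a millimetre between bar and ledge, so I'll nudge it gently downslope with closed fingers.

Run:
```python
from h import *
for p in ([10,43,60],[10,43,-9],[2,43,-9]): go(f2w(p),forient(180))
```

```text
row [0.0562, -0.0811, -0.0235, 0.0, 0.0, -0.0] n>= 2.0 turn 0.0
row [0.1139, -0.0728, -0.1486, 0.0, 0.0, -0.0] n>= 3.0 turn 0.0
row [0.0996, -0.0748, -0.1553, 0.0, 0.0, -0.0] n>= 2.0 turn 0.0
```

Request:
servo_tool(
  motion=[
    [[0.056, -0.081, -0.0235, 0, 0, 0, 1], [0.056, -0.081, -0.0235, 0, 0, 0, 1], [0.056, -0.081, -0.0235, 0, 0, 0, 1], [0.056, -0.081, -0.0235, 0, 0, 0, 1], [0.056, -0.081, -0.0235, 0, 0, 0, 1], [0.056, -0.081, -0.0235, 0, 0, 0, 1], [0.085, -0.077, -0.086, 0, 0, 0, 1], [0.114, -0.073, -0.1486, 0, 0, 0, 1], [0.114, -0.073, -0.1486, 0, 0, 0, 1]],
  ],
  newtons=20,
)

```text
clock: 26.2
eef_pos: [588.5, 135.1, 56.1]
eef_rot: [-3.141, 0.43, -2.999]
wrist_force: [-0.9, -0.0, 0.9]
finger_gap: 0.6
finger_force: 0.0
```

Request:
servo_tool(
  motion=[
    [[-0.007, -0.001, -0.0033, 0, 0, 0, 1], [-0.0126, -0.0018, -0.006, 0, 0, 0, 1], [-0.0162, -0.0023, -0.0076, 0, 0, 0, 1], [-0.0162, -0.0023, -0.0076, 0, 0, 0, 1]],
  ],
)

```text
clock: 26.6
eef_pos: [581.6, 133.9, 57.4]
eef_rot: [3.142, 0.438, -2.999]
wrist_force: [-0.7, 0.7, -0.5]
finger_gap: 0.4
finger_force: 0.0
```

Run:
```python
from h import *
sent(0.114,-0.073,-0.1486,0,0,0,-0.0162,-0.0023,-0.0076,0,0,0)
s,q=st(); p=w2f(cmd()[0]); print(p); go(f2w(p-[1,0,0]),cmd()[1])
```

```text
t 26.6 tcp [581.6 133.9  57.4] face [ 1.4 43.  -8. ] F [-0.7  0.7 -0.5] Ff [-0.7  0.8 -0.2] M [0.08 0.06 0.01] gap 0.4 0.0 j [ 0.17  0.33  1.88 -0.03  0.49 -1.52]
[ 0.99398636 42.90122146 -9.01909584]
row [-0.0018, -0.0003, -0.0008, 0.0, 0.0, 0.0] n>= 1.0 turn 0.0
```

Request:
servo_tool(
  motion=[
    [[-0.0018, -0.0003, -0.0008, 0, 0, 0, 1], [-0.0018, -0.0003, -0.0008, 0, 0, 0, 1], [-0.0018, -0.0003, -0.0008, 0, 0, 0, 1]],
  ],
)

```text
clock: 26.9
eef_pos: [580.8, 133.7, 56.0]
eef_rot: [-3.142, 0.436, -2.999]
wrist_force: [-0.3, -0.3, 0.4]
finger_gap: 0.5
finger_force: 0.0
```

Request:
servo_tool(
  motion=[
    [[-0.0018, -0.0003, -0.0008, 0, 0, 0, 1], [-0.0018, -0.0003, -0.0008, 0, 0, 0, 1], [-0.0018, -0.0003, -0.0008, 0, 0, 0, 1]],
  ],
)

```text
clock: 27.2
eef_pos: [579.9, 133.5, 55.4]
eef_rot: [-3.142, 0.436, -2.999]
wrist_force: [1.2, -0.4, 0.1]
finger_gap: 0.5
finger_force: 0.0
```

Run:
```python
from h import *
sent(-0.0018,-0.0003,-0.0008,0,0,0,-0.0018,-0.0003,-0.0008,0,0,0)
s,q=st(); p=w2f(cmd()[0]); print(p)
```

```text
t 27.2 tcp [579.9 133.5  55.4] face [-1.  42.8 -9. ] F [ 1.2 -0.4  0.1] Ff [ 1.  -0.6 -0.3] M [-0.03  0.02  0.02] gap 0.5 0.0 j [ 0.17  0.33  1.88 -0.03  0.49 -1.52]
[-0.99753097 42.85942861 -8.97313839]
```

Request:
servo_tool(
  motion=[
    [[-0.0015, -0.0002, -0.0007, 0, 0, 0, 1], [-0.0015, -0.0002, -0.0007, 0, 0, 0, 1], [-0.0015, -0.0002, -0.0007, 0, 0, 0, 1]],
  ],
)

```text
clock: 27.5
eef_pos: [579.4, 133.5, 55.4]
eef_rot: [3.142, 0.437, -2.999]
wrist_force: [2.5, 0.6, 0.7]
finger_gap: 0.5
finger_force: 1.3
```

Request:
servo_tool(
  motion=[
    [[-0.0011, -0.0002, -0.0005, 0, 0, 0, 1], [-0.0011, -0.0002, -0.0005, 0, 0, 0, 1], [-0.0011, -0.0002, -0.0005, 0, 0, 0, 1]],
  ],
)

```text
clock: 27.8
eef_pos: [579.3, 133.5, 55.5]
eef_rot: [3.141, 0.438, -2.999]
wrist_force: [5.1, 2.2, 4.2]
finger_gap: 0.1
finger_force: 3.2
```

Run:
```python
from h import *
sent(-0.0015,-0.0002,-0.0007,0,0,0,-0.0011,-0.0002,-0.0005,0,0,0)
s,q=st(); p=w2f(cmd()[0]); print(p); go(f2w(p+[4,0,0]),cmd()[1]); go(f2w(p+[4,0,100]),cmd()[1]); go(f2w([-25,70,95]),cmd()[1])
```

```text
t 27.8 tcp [579.3 133.5  55.5] face [-1.5 42.9 -8.7] F [5.1 2.2 4.2] Ff [6.7 1.5 1.5] M [ 0.35 -1.14  0.07] gap 0.1 3.2 j [ 0.17  0.33  1.89 -0.03  0.48 -1.52]
[-2.44309917 42.84574322 -8.96108562]
row [0.0072, 0.001, 0.0034, 0.0, 0.0, 0.0] n>= 1.0 turn 0.0
row [-0.0765, -0.011, 0.1846, 0.0, 0.0, 0.0] n>= 3.0 turn 0.0
row [-0.1352, 0.0355, 0.1694, 0.0, 0.0, 0.0] n>= 3.0 turn 0.0
```

Firm contact at 6.7 N, so the bar is against the ledge. I'll retreat and check everything.

Request:
servo_tool(
  motion=[
    [[0.0072, 0.001, 0.0034, 0, 0, 0, 1], [0.0072, 0.001, 0.0034, 0, 0, 0, 1], [-0.0765, -0.011, 0.185, 0, 0, 0, 1], [-0.0765, -0.011, 0.185, 0, 0, 0, 1], [-0.0765, -0.011, 0.185, 0, 0, 0, 1], [-0.135, 0.0355, 0.1694, 0, 0, 0, 1], [-0.135, 0.0355, 0.1694, 0, 0, 0, 1], [-0.135, 0.0355, 0.1694, 0, 0, 0, 1], [-0.135, 0.0355, 0.1694, 0, 0, 0, 1]],
  ],
)

```text
clock: 28.7
eef_pos: [511.4, 150.8, 139.3]
eef_rot: [-3.141, 0.436, -2.999]
wrist_force: [-0.2, 0.3, 0.8]
finger_gap: 0.3
finger_force: 0.0
```

Run:
```python
from h import *
sent(-0.135,0.0355,0.1694,0,0,0)
s,q=st(); mk(); mk()
w=cam('wrist'); P=w2f(cloud(w).reshape(-1,3))
m=(abs(P[:,0]+28)<30)&(P[:,1]<77.5)&(P[:,1]>0)&(P[:,2]>21)&(P[:,2]<27); print('bar',m.sum(),cv2.minAreaRect(P[m][:,:2].astype(np.float32)))
m=(abs(P[:,1]-87)<25)&(abs(P[:,0]+2)<25)&(P[:,2]>29)&(P[:,2]<38); print('fence',np.percentile(P[m],[1,50,99],axis=0).round(1).tolist())
m=(abs(P[:,0]-50)<14)&(P[:,1]<-70)&(P[:,1]>-112)&(P[:,2]>12)&(P[:,2]<60); print('lever',m.sum(),np.percentile(P[m],[5,50,95],axis=0).round(1).tolist() if m.sum() else '')
g=cv2.cvtColor(w['frame'],cv2.COLOR_RGB2GRAY).astype(int); np.set_printoptions(linewidth=250)
for x in (-35,-20):
    u,v=fpix(w,[x,78,24]).round().astype(int); print(u,v,g[v,u-10:u+11])
```

```text
t 28.7 tcp [511.4 150.8 139.3] face [-24.8  69.7  94.6] F [-0.2  0.3  0.8] Ff [0.2 0.3 0.8] M [ 0.06  0.04 -0.02] gap 0.3 0.0 j [ 0.24  0.07  1.97 -0.07  0.66 -1.43]
rider 280.7390527256479 ptr 280.7142857142857 [-75.94  86.83  11.  ] [-59.76  87.05  11.  ] rider-ptr -0.21
rider 280.90351399642645 ptr 280.97583081570997 [-75.85  86.86  11.  ] [-59.68  87.15  11.  ] rider-ptr -0.29
bar 3390 ((-28.969966888427734, 42.7202262878418), (36.150936126708984, 69.5465316772461), 0.05913282185792923)
fence [[-26.7, 78.2, 30.5], [-11.7, 89.2, 32.2], [20.2, 95.9, 33.8]]
lever 1108 [[39.3, -106.8, 19.3], [47.4, -89.3, 26.0], [58.9, -71.9, 27.2]]
271 182 [118 120 117 121 118 120 118 115 109  91  77  80  86  88  90  90  89  92  90  89  88]
271 199 [123 122 122 123 122 123 121 118 107  89  77  80  86  87  86  88  87  90  88  90  89]
```

```bash
python3 -c "
from cell import manip
print(manip.sign_off())"
```

```text
the job is handed in; nothing more can be done
None
```

I handed the job in at about 29 s: the fence is on the mark, the bolt is snug, the lever is folded flat, and the short bar lies against ledge and fence; I never touched the long bar, lens cap or screwdriver. The pointer was within 0.05 mm of the rider line before a last downslope nudge of the bar; the only check after it, from an off-centre view, read 0.2–0.3 mm, which I put down to the viewing angle.

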